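Make the bench drum sander ready to run

TASK

Make the bench drum sander ready for the next job: clear every oak piece off its metal table into the plywood tray beside it, stand the largest of the three sanding drums from the rack in the open chuck with its collar down on the chuck's nose, and turn the chuck sleeve clockwise until the three jaws hold the shank firmly. Swing the height-lock lever clockwise to the locked line, and set the speed dial so that its white pointer stands at the fourth long line clockwise from the dot. Leave the two smaller drums in the rack and do not push the block plane about.

Things in the scene. Friction and masses are not known exactly. Their poses are not given: they have to be found in the camera images.
- sander: drum sander, fixed: low grey housing 150 x 530 mm (long along y) with a flat metal table at z = 45 mm. Origin: centre of its underside, x away from the robot, y to its left. In its frame, mm: chuck axis (0, -85), dial axis (-4, -210), oak pieces at y 30 to 265; control box 118 x 98 mm round the dial, 22 mm above the table. An oak lath 48 mm high lies in front of it, a board 69 mm high behind.
- chuck_nose (a point): centre of the chuck's flat nose rim, 52 mm above the table, on its upright axis. The drum's collar sits on this rim (radius 14 to 21 mm). Inside, three jaws 10.5 mm from the axis when fully open leave a 12 mm shank some 4 mm all round. Round the outside is the knurled sleeve, 58 mm across, 2 to 37 mm below the rim: grip it from above, fingers either side of the drum, pads just below the rim
- chuck_sleeve (a joint): turn of the chuck sleeve, rad: 0 fully open, grows clockwise seen from above, which moves the three jaws inwards together, 4.5 mm per rad. Starts at 0 to 0.2. The jaws meet a 12 mm shank at about 1.0 and hold it firmly when the sleeve is turned on to about 1.2. Takes about 0.25 N m and stays where it is left.
- jaw_0: one of the three steel jaws inside the chuck nose (moves only with the sleeve); nothing needs to be done to it directly
- jaw_1: another of the three jaws
- jaw_2: the third of the three jaws
- lock_tab (a point): middle of the upright tab of the height-lock lever: black, 12 mm thick (across the lever), 26 mm long (along the lever, radially), from 3 to 37 mm above the sander's table; this point lies 25 mm above the table and 83 mm from the chuck axis, round which it swings. The ring and the lever's foot rise to 10 mm above the table.
- lock_ring (a joint): turn of the height-lock ring round the foot of the chuck, rad: 0 with the lever at the dot, grows clockwise seen from above; 1.0 with the lever over the long dark locked line on the table, a stop at 1.06. Starts between 0 and 0.3. About 0.2 N m to turn, stays where it is left.
- lock_mark (a point): middle of the locked line on the table, 84 mm from the chuck axis
- dial_axis (a point): point on the speed dial's upright axis at the height to grip (55 mm above the table). The dial is a black knob 52 mm across with a bar 13 mm thick and 46 mm long across its top, from 34 to 59 mm above the table; a white line on one half of the bar is the pointer, which lies along the bar.
- speed_dial (a joint): turn of the speed dial, rad: 0 with the pointer at the white dot of the scale, grows clockwise seen from above; long white lines stand every 0.9 rad, so the fourth line after the dot is at 3.6. Stop at 5.4. Starts between 1.0 and 2.4. Turns easily (0.04 N m) and stays where it is left.
- dial_pointer (a point): outer end of the pointer on top of the bar, 23 mm from the dial's axis
- fourth_line (a point): middle of the fourth long line after the dot on the scale, 40 mm from the dial's axis, 22 mm above the table
- tray: open plywood tray on the bench at the left end of the sander, fixed: 145 mm (x) by 235 mm (y) outside, walls 6 mm thick, 45 mm high, floor 6 mm thick. Origin at the centre of its underside, axes as the sander's or slightly turned.
- wedge_a: oak wedge 34 mm wide (its x) and 110 mm long (its y), tapering in height from 24 mm at one end to 6 mm at the other; lies on the sander's table with its length across the table (roughly along the world x). Origin at the centre of its underside. May be absent.
- wedge_b: a second oak wedge of the same size and lie. May be absent.
- offcut_b: oak offcut 46 mm wide (its x), 88 mm long (its y), 19 mm high, lying like the wedges. Origin at the centre of its underside. May be absent.
- rack: wooden drum rack on the bench in front of the lath, to the robot's left or right, fixed: 50 mm (x) by 170 mm (y), 40 mm high, three through holes of 15 mm in a row along its y at -56, 0 and 56 mm. Origin at the centre of its underside.
- drum_large: the largest sanding drum, standing upright in the rack in any of its three holes: brown abrasive cylinder 46 mm across, 27 mm tall, on a 3 mm steel collar, with a steel shank 12 mm across reaching 32 mm down from the collar. Origin on its axis at the underside of the collar, z up along the axis; the abrasive runs from 3 to 30 mm above the origin, the nut on top ends at 34 mm.
- drum_medium: the middle-sized sanding drum, standing upright in the rack in any of its three holes: brown abrasive cylinder 34 mm across, 27 mm tall, on a 3 mm steel collar, with a steel shank 12 mm across reaching 32 mm down from the collar. Origin on its axis at the underside of the collar, z up along the axis; the abrasive runs from 3 to 30 mm above the origin, the nut on top ends at 34 mm.
- drum_small: the smallest sanding drum, standing upright in the rack in any of its three holes: brown abrasive cylinder 25 mm across, 27 mm tall, on a 3 mm steel collar, with a steel shank 12 mm across reaching 32 mm down from the collar. Origin on its axis at the underside of the collar, z up along the axis; the abrasive runs from 3 to 30 mm above the origin, the nut on top ends at 34 mm.
- block_plane: block plane, 50 mm by 162 mm (its y), 48 mm high, standing on the bench on the side where the rack is not; to be left alone. Origin at the centre of its underside.
Things that resemble listed ones, but are neither listed nor needed, are in the scene too. What is shaped like the offcut_b but black is not meant.

How it is judged:
By the outcome, as a careful person would: the job done as asked, in the order asked, and still so for the second after the job is handed in, with the robot touching nothing.
Of wedge_a, wedge_b, offcut_b only 2 to 3 are there at a start; the rules pass over those that are not, and their reading is None.
At some moment in a run one of wedge_a, wedge_b, offcut_b may be knocked a few centimetres aside while the robot is not near it.
It also fails if it takes over 192 s, if anything falls off the work surface, if the arm or the gripper's body presses on something with over 40 N, if the wrist force passes 120 N, or if a joint passes its speed limit or range.

ROBOT

A 6-joint arm with a two-finger parallel gripper is mounted at the origin on the work surface; the furniture and walls round the work are solid. World frame = base frame: x ahead of the robot, y to its left, z up, the work surface at z = 0. Lengths are in m, angles in rad, forces in N, time in s.
With the tool pointing down it reaches from about 0.35 to 0.975 m from the base axis. Payload 4.9 kg.
Tool frame: the origin (TCP) lies at the very end of the fingers, on their centre line; the grasp point (between the pads) lies manip.grip_point_offset behind it (manip.grip_point_offset is the distance from the TCP to the grasp point, in m); z points along the fingers, y is the line along which they close (so a half turn about z gives the same grasp; the last joint's range is limited). The gripper opens to 85 mm and grips with 20 to 120 N. Pads are 22 mm wide; open, the fingers measure 114 mm over their backs; the gripper's body (76 mm by 85 mm) begins 54 mm behind the grasp point. The pads swing forward as they close: fully open they stand 13 mm farther back than shut.
Start: joints at [-1.452, 0.053, 1.613, -0, 1.476, -0.119], TCP at [0.147, -0.607, 0.231] pointing down, gripper open.
Joint ranges: [-3.01, 3.01], [-1.01, 2.22], [0.06, 2.58], [-1.02, 4.17], [0.09, 2.62], [-3.14, 3.14]. Speed limits (rad/s): [2.57, 2.57, 3.14, 3.14, 3.14, 3.14].

INTERFACE

Orientations are given as a unit quaternion [w, x, y, z].
In Python, from plant import manip gives the robot as it stands.
- The arm moves only by the shell command python3 -m crank 'ROWS' [OPENING]. ROWS is JSON, a list of rows, each an object of numbers: "x", "y", "z": the shift along the tool's x, y, z in cm; "turn": the turn about the tool's z in rad. In form: [{"x": .., "y": .., "z": .., "turn": ..}, ...]. A call has 1 to 5 rows; each row shifts and turns the commanded pose from where the row before left it, along the tool's axes as they then stand; what a row does not reach is not made up. A row lasts 1/10 s, in which the tool goes at most 50 mm and 8.59 degrees, less where a joint would pass 70% of its speed; a pose out of reach is approached as far as the arm can. A call with a gripper value outside its range is refused whole. OPENING is the opening in per cent of the stroke, from 0 (shut) to 100 (fully open), set as the call begins (- or left out, the last holds). The fingers move at their own pace and stop on an object; the grip force is fixed at half the most. Time passes only in rows, so rows that do not move let the fingers close. It gives the time, the measured TCP pose, the force, the opening and the grip force at its end, in the units of the state.
- manip.state(): the state, without advancing time (a new reading comes with each control period).
- manip.grab_frame(name): name is "side" or "top"; returns (picture, depth): 480x640x3 uint8, red, green, blue; 480x640 float32, m along the optical axis (not along the pixel's ray), 0 where there is no reading.
- manip.camera_model(name): a dict with "mtx" (3x3 intrinsics, pixels), "k1" (the pictures are not rectified: a ray, as slopes to the right and down, at radius r is drawn at 1 + k1 r^2 times it, then the intrinsics apply), "world_to_cam" (4x4, takes a point from world to camera coordinates). Camera axes: x right, y down, z forward; pixel columns grow to the right and rows downward; lengths in m; the calibration is good to about 2 mm. A picture is of the moment at which its call begins. camera_model takes no time and is no camera call.
- manip.job_done(): hands the job in; it is judged then, once.
The state is a dict: "time": time; "joint_pos": joint angles; "joint_vel": joint speeds; "joint_efforts": joint torques, N m; "tool_pos": TCP position; "tool_rot": TCP orientation; "contact_force": force on the tool from outside, world axes, zero at the start; "ft_torque": the same for the moment, N m; "gripper_width": opening from 0.0 (shut) to 1.0 (fully open); "grasp_force": force on a finger pad.
Only numpy, scipy, OpenCV 4.12 (cv2) and the standard library are available. Lean on these libraries where they do the work, as an engineer would, in place of code of your own. Each camera call takes 0.05 s, during which the arm holds its last target. There are 200 camera calls.

## Working session

There is one attempt and no reset: what is moved stays moved. The work goes in short steps, Python scripts to look and compute and a shell command to move; the robot and the scene stay as the last step left them, time stands still between calls to the robot, and variables do not carry over. Pictures are saved under pics/ and viewed, at most 14 in all, crops included, and the job is handed in when it is done.

```bash
ls; mkdir -p pics
cat > h.py <<'E'
import numpy as np, cv2, sys
from plant import manip
from scipy.spatial.transform import Rotation as R
def cam(n):
    m=manip.camera_model(n); return np.array(m["mtx"]),m["k1"],np.array(m["world_to_cam"])
def ray(n,u,v):
    K,k,T=cam(n); d=np.array([(u-K[0,2])/K[0,0],(v-K[1,2])/K[1,1]]); s=d.copy()
    for _ in range(20): s=d/(1+k*(s@s))
    return np.array([s[0],s[1],1.]),T
def onz(n,u,v,z):   # point of the pixel ray at height z
    s,T=ray(n,u,v); Rm,t=T[:3,:3],T[:3,3]; c=-Rm.T@t; w=Rm.T@s
    return c+w*(z-c[2])/w[2]
def dep(n,u,v,D):
    s,T=ray(n,u,v); return T[:3,:3].T@(s*D[int(round(v)),int(round(u))]-T[:3,3])
def proj(n,p):
    K,k,T=cam(n); q=T[:3,:3]@np.array(p)+T[:3,3]; s=q[:2]/q[2]; s=s*(1+k*(s@s)); return s*[K[0,0],K[1,1]]+K[:2,2]
def snap(n,f):
    P,D=manip.grab_frame(n); cv2.imwrite(f"pics/{f}.png",P[:,:,::-1]); np.save(f"pics/{f}.npy",D); return P,D
def crop(f,o,u0,v0,u1,v1,k):
    I=cv2.imread(f"pics/{f}.png")[v0:v1,u0:u1]; cv2.imwrite(f"pics/{o}.png",cv2.resize(I,None,fx=k,fy=k,interpolation=cv2.INTER_CUBIC))
E
python3 - <<'E'
from h import *
for n in("top","side"):
    snap(n,n+"0"); K,k,T=cam(n); print(n,K.round(1).tolist(),k,(-T[:3,:3].T@T[:3,3]).round(3),T[:3,:3].round(2).tolist())
s=manip.state(); print(s, manip.grip_point_offset)
print(R.from_quat(np.roll(s["tool_rot"],-1)).as_matrix().round(3))
E
```

```text
pics
top [[470.9, 0.0, 320.9], [0.0, 470.9, 243.5], [0.0, 0.0, 1.0]] -0.03086013751711374 [ 0.344 -0.039  1.181] [[-0.02, -1.0, -0.0], [-1.0, 0.01, -0.08], [0.08, -0.0, -1.0]]
side [[599.1, 0.0, 326.6], [0.0, 599.1, 236.4], [0.0, 0.0, 1.0]] -0.04272493092660786 [ 0.142 -1.147  0.735] [[0.97, -0.25, 0.01], [-0.12, -0.47, -0.87], [0.23, 0.84, -0.49]]
{'time': 0.1, 'joint_pos': array([-1.45199129e+00,  5.33161661e-02,  1.61415155e+00, -1.44612612e-05,
        1.47598080e+00, -1.19004122e-01]), 'joint_vel': array([-4.87049931e-04, -2.67247712e-03, -4.60449463e-03, -1.48451522e-03,
       -5.11257542e-05,  5.65075966e-04]), 'joint_efforts': array([ 7.96509339e-04, -3.94902527e+01, -3.71361673e+01, -1.06565162e-04,
        3.89734312e-03, -6.40576147e-06]), 'tool_pos': array([ 0.14716128, -0.60685517,  0.23017332]), 'tool_rot': array([-9.27933641e-04,  9.92938666e-01,  1.18625226e-01, -7.10514461e-06]), 'contact_force': array([-0.17474928,  0.05644176,  1.06322749]), 'ft_torque': array([-0.00738935,  0.03714661, -0.00613147]), 'grasp_force': 0.0, 'gripper_width': 0.9984383824430352} 0.0187
[[ 0.972  0.236 -0.   ]
 [ 0.236 -0.972  0.002]
 [ 0.    -0.002 -1.   ]]
```

View pics/top0.png

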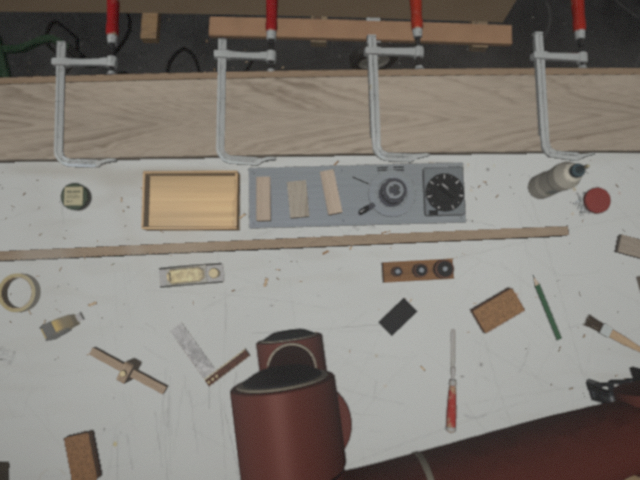

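View pics/side0.png

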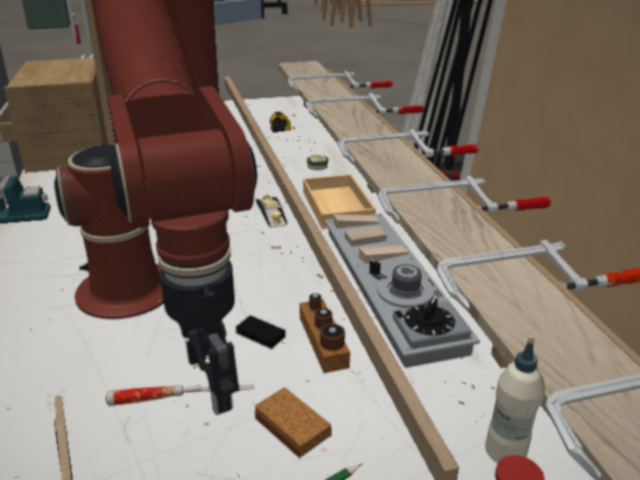

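The first two views show three oak pieces at about (263,198), (298,198) and (331,191) in the top view. The tray is at (190,201), the chuck at (393,191), the dial at (445,191), and the rack drums at (397,271), (420,269) and (444,268). The plane is at (190,274). I'll enlarge the work area next.

Run:
```python
from h import *
crop("top0","c1",340,150,480,290,4.28)
crop("top0","c2",135,150,350,240,3.7)
```

```text
(no output)
```

View pics/c1.png

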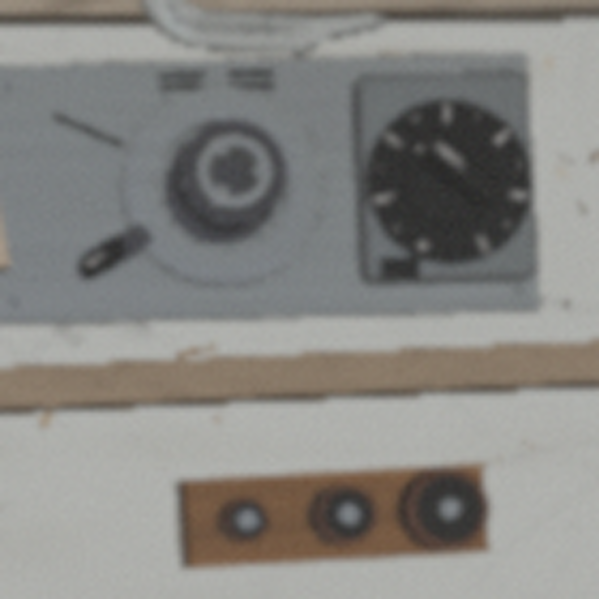

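View pics/c2.png

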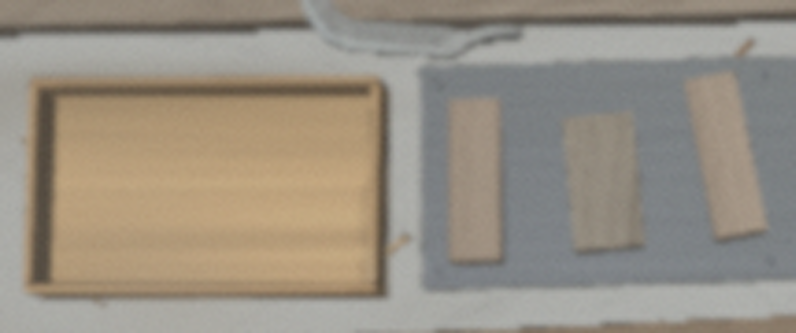

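In the enlarged crops the drums are small (397,271), medium (421,270) and large (445,268). The rightmost one is clearly the biggest, so it fits drum_large. The lever tab is near (366,209), the locked line near (360,180), and the likely dial dot near (438.6,207). I'll confirm the dot and the largest drum, and measure.

Run:
```python
from h import *
a=cv2.imread("pics/top0.png"); 
i1=cv2.resize(a[165:222,418:472],None,fx=10,fy=10,interpolation=cv2.INTER_CUBIC)
b=cv2.imread("pics/side0.png")
i2=cv2.resize(b[290:375,300:350],None,fx=5,fy=5,interpolation=cv2.INTER_CUBIC)
o=np.zeros((570,800,3),np.uint8); o[:570,:540]=i1; o[:425,545:795]=i2; cv2.imwrite("pics/c3.png",o)
D=np.load("pics/top0.npy")
C=lambda u,v:(340+u/4.28,150+v/4.28)
E=lambda u,v:(135+u/3.7,150+v/3.7)
for nm,p,z in [("nose",C(235,172),.097),("tabtop",C(98,262),.082),("tabend",C(140,236),.055),("mark1",C(55,117),.045),("mark2",C(122,145),.045),
 ("dial",C(450,178),.067),("boxTL",C(360,75),.067),("boxTR",C(527,72),.067),("boxBR",C(535,283),.067),("boxBL",C(360,280),.067),
 ("sBR",C(538,310),.045),("sTR",C(527,55),.045),("sBL",E(425,287),.045),("sTL",E(420,65),.045),
 ("large",C(450,509),.074),("med",C(348,515),.074),("small",C(247,519),.074),
 ("rackL",C(182,525),.04),("rackR",C(487,508),.04),
 ("trTL",E(32,80),.045),("trTR",E(383,78),.045),("trBR",E(383,294),.045),("trBL",E(28,294),.045),
 ("clamp1",C(230,45),.1),("clamp1b",(375,120),.1),("clamp2",(240,160),.1),("clamp2",(222,100),.1),
 ("board",(300,120),.069),("lath",(300,243),.048)]:
    d=np.nan if 0 else dep("top",*p,D); print(nm,np.round(p,1),"atz",onz("top",*p,z).round(4),"dep",d.round(4))
for nm,q in {"p1":[(450,98),(497,97),(500,262),(450,262)],"p2":[(565,118),(630,112),(642,246),(577,250)],"p3":[(688,80),(735,72),(766,230),(718,240)]}.items():
    print(nm,[dep("top",*E(*x),D).round(3).tolist() for x in [( (np.array(q[i])*.85+np.mean(q,0)*.15)) for i in range(4)]],[onz("top",*E(*x),.06).round(3)[:2].tolist() for x in q])
```

```text
nose [394.9 190.2] atz [ 0.5555 -0.2148  0.097 ] dep [ 0.5628 -0.2209  0.0595]
tabtop [362.9 211.2] atz [ 0.5093 -0.1403  0.082 ] dep [ 0.5096 -0.1405  0.0799]
tabend [372.7 205.1] atz [ 0.5278 -0.1669  0.055 ] dep [ 0.5276 -0.1667  0.0567]
mark1 [352.9 177.3] atz [ 0.599 -0.121  0.045] dep [ 0.5991 -0.121   0.0448]
mark2 [368.5 183.9] atz [ 0.5822 -0.159   0.045 ] dep [ 0.5822 -0.159   0.0452]
dial [445.1 191.6] atz [ 0.5563 -0.3404  0.067 ] dep [ 0.552  -0.3343  0.0896]
boxTL [424.1 167.5] atz [ 0.6158 -0.2918  0.067 ] dep [ 0.6162 -0.2922  0.0654]
boxTR [463.1 166.8] atz [ 0.6163 -0.3864  0.067 ] dep [ 0.6311 -0.4053  0.0064]
boxBR [465.  216.1] atz [ 0.4963 -0.3859  0.067 ] dep [ 0.4995 -0.3932  0.0435]
boxBL [424.1 215.4] atz [ 0.4993 -0.2878  0.067 ] dep [ 0.5018 -0.2917  0.0496]
sBR [465.7 222.4] atz [ 0.4838 -0.3938  0.045 ] dep [ 0.4894 -0.4082 -0.001 ]
sTR [463.1 162.9] atz [ 0.6317 -0.3937  0.045 ] dep [ 0.6423 -0.4069  0.0029]
sBL [249.9 227.6] atz [0.479  0.1316 0.045 ] dep [0.4795 0.1323 0.0406]
sTL [248.5 167.6] atz [0.6274 0.1347 0.045 ] dep [0.6279 0.135  0.043 ]
lar
[... 925 characters left out ...]
11]
clamp2 [222 100] atz [0.7782 0.1893 0.1   ] dep [0.7872 0.194  0.0776]
board [300 120] atz [0.737  0.0059 0.069 ] dep [0.7365 0.0059 0.0704]
lath [300 243] atz [0.4393 0.0101 0.048 ] dep [0.4394 0.0102 0.0463]
p1 [[0.596, 0.112, 0.049], [0.595, 0.085, 0.051], [0.499, 0.082, 0.072], [0.5, 0.109, 0.069]] [[0.601, 0.113], [0.601, 0.082], [0.493, 0.081], [0.493, 0.113]]
p2 [[0.58, 0.034, 0.061], [0.583, -0.002, 0.062], [0.344, -0.039, 1.181], [0.507, 0.028, 0.058]] [[0.587, 0.038], [0.59, -0.005], [0.502, -0.012], [0.5, 0.031]]
p3 [[0.606, -0.047, 0.05], [0.61, -0.073, 0.051], [0.518, -0.088, 0.064], [0.512, -0.062, 0.066]] [[0.611, -0.043], [0.616, -0.074], [0.511, -0.092], [0.505, -0.061]]
```

View pics/c3.png

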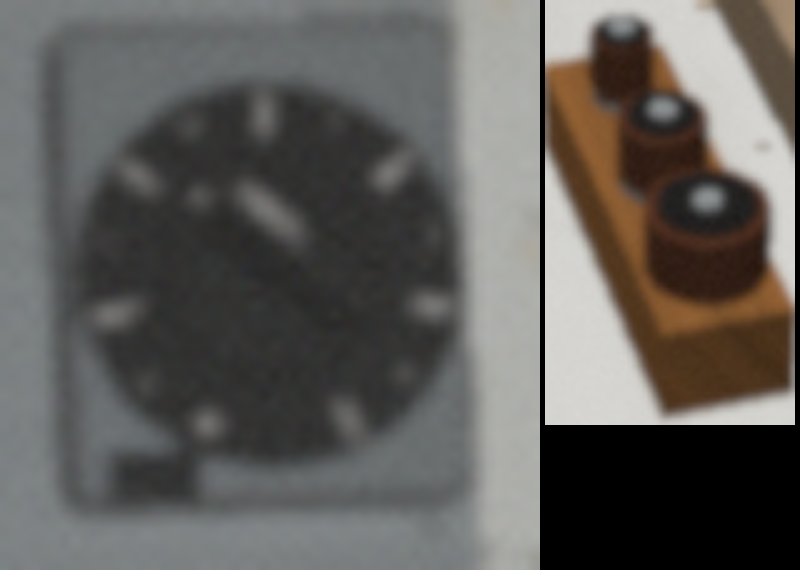

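The crop confirms the dial dot at top-view (438.8,207.5), with the fourth long line clockwise at (457,182). The pointer lies between lines 2 and 3. The drum at (445,268) is the largest. Heights and sizes agree: nose (0.555,-0.215) and locked-line radius 83 mm. I'll start with the oak piece at y≈0.097.

```bash
cat > to.py <<'E'
from h import *
a=[float(v) for v in sys.argv[1:]]; s=manip.state(); M=R.from_quat(np.roll(s["tool_rot"],-1)).as_matrix()
yaw=np.arctan2(M[1,0],M[0,0]); print("t",round(s["time"],2),"pos",s["tool_pos"].round(4),"yaw",round(yaw,4),"tilt",round(1+M[2,2],5),"j",s["joint_pos"].round(2),"F",s["contact_force"].round(1),"w",round(s["gripper_width"],3),"gf",round(s["grasp_force"],1))
if len(a)>=3: print("tool cm:",(M.T@(np.array(a[:3])-s["tool_pos"])*100).round(2), "turn",round(yaw-a[3],3) if len(a)>3 else "")
E
python3 -m crank '[{"turn":0.12},{"turn":0.118},{"x":0}]' 60
python3 -m crank '[{"x":2.1,"y":-3.9},{"x":2.1,"y":-3.9},{"x":2.1,"y":-3.9},{"x":2.1,"y":-3.9},{"x":2.1,"y":-3.9}]'
python3 to.py .527 .097 .16 0
```

```text
t 0.1 pos [ 0.1472 -0.6069  0.2302] yaw 0.2378 tilt 0.0 j [-1.45  0.05  1.61 -0.    1.48 -0.12] F [-0.2  0.1  1.1] w 0.998 gf 0.0
tool cm: [ 53.49 -59.44   7.14] turn 0.238schema error: expected keys x, y, z, turn
schema error: expected keys x, y, z, turn
```

```bash
python3 -m crank '[{"x":0,"y":0,"z":0,"turn":0.12},{"x":0,"y":0,"z":0,"turn":0.118},{"x":0,"y":0,"z":0,"turn":0}]' 60
python3 -m crank '[{"x":2.1,"y":-3.9,"z":0,"turn":0},{"x":2.1,"y":-3.9,"z":0,"turn":0},{"x":2.1,"y":-3.9,"z":0,"turn":0},{"x":2.1,"y":-3.9,"z":0,"turn":0},{"x":2.1,"y":-3.9,"z":0,"turn":0}]'
python3 to.py .527 .097 .16 0
```

```text
time: 0.4
tool_pos: [0.1472, -0.6071, 0.2306]
tool_rot: [-0.001, 1.0, 0.0, -0.0]
contact_force: [-0.2, 0.9, -0.5]
gripper_width: 0.599
grasp_force: 0.0
time: 0.9
tool_pos: [0.2527, -0.4107, 0.231]
tool_rot: [-0.0, 1.0, 0.001, 0.0]
contact_force: [0.4, -1.1, 1.0]
gripper_width: 0.6
grasp_force: 0.0
t 0.9 pos [ 0.2527 -0.4107  0.231 ] yaw 0.0021 tilt 0.0 j [-1.17 -0.3   1.94  0.    1.51  0.39] F [ 0.4 -1.1  1. ] w 0.6 gf 0.0
tool cm: [ 27.54 -50.71   7.11] turn 0.002
```

```bash
python3 -m crank '[{"x":2.2,"y":-4.2,"z":0,"turn":0},{"x":2.2,"y":-4.2,"z":0,"turn":0},{"x":2.2,"y":-4.2,"z":0,"turn":0},{"x":2.2,"y":-4.2,"z":0,"turn":0},{"x":2.2,"y":-4.2,"z":0,"turn":0}]'
python3 -m crank '[{"x":2.2,"y":-4.2,"z":0,"turn":0},{"x":2.2,"y":-4.2,"z":0,"turn":0},{"x":2.2,"y":-4.2,"z":1,"turn":0},{"x":2.2,"y":-4.2,"z":2,"turn":0},{"x":2.2,"y":-4.2,"z":2,"turn":0}]'
python3 -m crank '[{"x":2.2,"y":-4.2,"z":1,"turn":0},{"x":2.2,"y":-4.2,"z":1,"turn":0},{"x":0,"y":0,"z":0,"turn":0},{"x":0,"y":0,"z":0,"turn":0}]'
python3 to.py .527 .097 .047 0
```

```text
time: 1.4
tool_pos: [0.3627, -0.2006, 0.2313]
tool_rot: [0.0, 1.0, 0.001, 0.0]
contact_force: [0.5, 0.1, 0.3]
gripper_width: 0.601
grasp_force: 0.0
time: 1.9
tool_pos: [0.4719, 0.0072, 0.1824]
tool_rot: [0.0, 1.0, 0.002, 0.001]
contact_force: [1.1, -0.8, 0.4]
gripper_width: 0.603
grasp_force: 0.0
time: 2.3
tool_pos: [0.5147, 0.09, 0.1615]
tool_rot: [0.0, 1.0, 0.002, -0.001]
contact_force: [0.5, -0.1, 0.6]
gripper_width: 0.603
grasp_force: 0.0
t 2.3 pos [0.5147 0.09   0.1615] yaw 0.004 tilt 0.0 j [ 0.03 -0.14  1.92 -0.    1.37  1.6 ] F [ 0.5 -0.1  0.6] w 0.603 gf 0.0
tool cm: [ 1.25 -0.7  11.45] turn 0.004
```

```bash
python3 -m crank '[{"x":1.2,"y":-0.7,"z":2,"turn":0},{"x":0,"y":0,"z":3,"turn":0},{"x":0,"y":0,"z":3,"turn":0},{"x":0,"y":0,"z":2,"turn":0},{"x":0,"y":0,"z":1.3,"turn":0}]'
python3 -m crank '[{"x":0,"y":0,"z":0,"turn":0},{"x":0,"y":0,"z":0,"turn":0},{"x":0,"y":0,"z":0,"turn":0},{"x":0,"y":0,"z":0,"turn":0},{"x":0,"y":0,"z":0,"turn":0}]' 20
python3 to.py .528 .345 .16 0
```

```text
time: 2.8
tool_pos: [0.526, 0.0947, 0.0481]
tool_rot: [0.0, 1.0, -0.001, -0.001]
contact_force: [0.5, -0.1, -0.2]
gripper_width: 0.603
grasp_force: 0.0
time: 3.3
tool_pos: [0.5278, 0.0962, 0.0504]
tool_rot: [-0.0, 1.0, -0.0, 0.001]
contact_force: [-0.5, 0.2, -0.3]
gripper_width: 0.376
grasp_force: 61.9
t 3.3 pos [0.5278 0.0962 0.0504] yaw -0.0001 tilt 0.0 j [ 0.04  0.03  1.96 -0.    1.15  1.61] F [-0.5  0.2 -0.3] w 0.376 gf 61.9
tool cm: [  0.04 -24.88 -10.96] turn -0.0
```

```bash
python3 -m crank '[{"x":0,"y":0,"z":-4,"turn":0},{"x":0,"y":0,"z":-4,"turn":0},{"x":0,"y":-4,"z":-1.5,"turn":0},{"x":0,"y":-4.2,"z":0,"turn":0},{"x":0,"y":-4.2,"z":0,"turn":0}]'
python3 -m crank '[{"x":0,"y":-4.2,"z":0,"turn":0},{"x":0,"y":-4.2,"z":0,"turn":0},{"x":0,"y":-4,"z":1,"turn":0},{"x":0,"y":0,"z":2,"turn":0},{"x":0,"y":0,"z":0,"turn":0}]'
python3 to.py .528 .345 .014 0
python3 - <<'E'
from h import *
snap("side","s1"); crop("s1","s1c",280,150,480,300,4)
E
```

```text
time: 3.8
tool_pos: [0.528, 0.2216, 0.1464]
tool_rot: [-0.0, 1.0, -0.001, 0.002]
contact_force: [1.7, -0.2, -0.8]
gripper_width: 0.383
grasp_force: 62.0
time: 4.3
tool_pos: [0.525, 0.3444, 0.1114]
tool_rot: [0.001, 1.0, 0.001, -0.002]
contact_force: [-0.7, 0.0, -1.1]
gripper_width: 0.38
grasp_force: 62.0
t 4.3 pos [0.525  0.3444 0.1114] yaw 0.0021 tilt 2e-05 j [ 0.46  0.16  1.7  -0.    1.28  2.03] F [-0.7  0.  -1.1] w 0.38 gf 62.0
tool cm: [ 0.35 -0.08  9.74] turn 0.002
```

View pics/s1c.png

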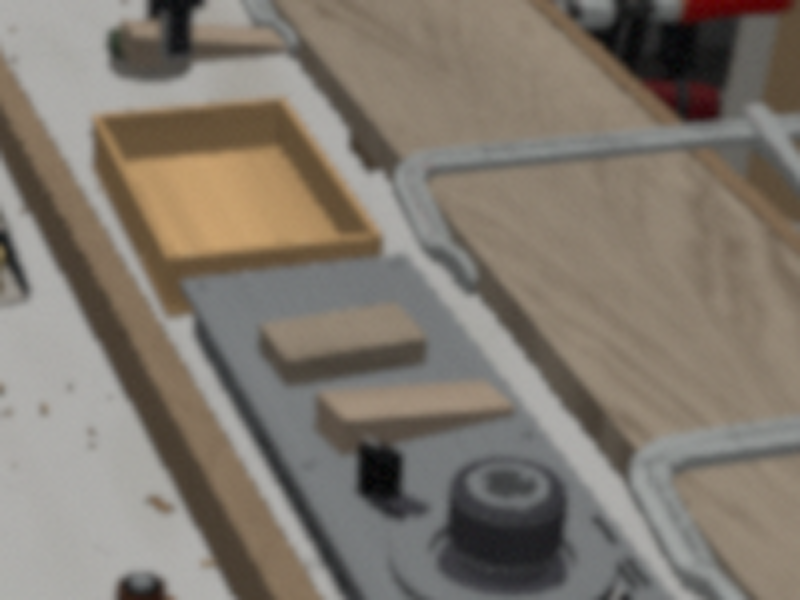

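The wedge is held level over the far end of the tray (around (160,40) in the crop), and the other two pieces are in place. Lowering and releasing.

```bash
python3 -m crank '[{"x":0.3,"y":0,"z":3,"turn":0},{"x":0,"y":0,"z":3,"turn":0},{"x":0,"y":0,"z":2,"turn":0},{"x":0,"y":0,"z":1.4,"turn":0},{"x":0,"y":0,"z":0,"turn":0}]'
python3 -m crank '[{"x":0,"y":0,"z":0.2,"turn":0},{"x":0,"y":0,"z":0,"turn":0},{"x":0,"y":0,"z":0,"turn":0}]'
python3 to.py .528 .345 .014 0
python3 -m crank '[{"x":0,"y":0,"z":0,"turn":0},{"x":0,"y":0,"z":0,"turn":0},{"x":0,"y":0,"z":0,"turn":0}]' 55
python3 -m crank '[{"x":0,"y":0,"z":-3,"turn":0},{"x":0,"y":0,"z":-4,"turn":0},{"x":0,"y":0,"z":-4,"turn":0},{"x":0,"y":1,"z":-2,"turn":0},{"x":0,"y":4,"z":0,"turn":0}]' 65
python3 to.py .545 .013 .16 0.08
```

```text
time: 4.85
tool_pos: [0.5293, 0.3429, 0.019]
tool_rot: [0.001, 1.0, -0.001, -0.001]
contact_force: [-0.5, -0.1, -1.6]
gripper_width: 0.378
grasp_force: 62.0
time: 5.15
tool_pos: [0.5312, 0.3446, 0.0201]
tool_rot: [-0.001, 1.0, -0.0, 0.001]
contact_force: [-0.1, -0.4, -0.7]
gripper_width: 0.378
grasp_force: 62.0
t 5.15 pos [0.5312 0.3446 0.0201] yaw -0.0002 tilt 0.0 j [0.46 0.28 1.73 0.   1.12 2.03] F [-0.1 -0.4 -0.7] w 0.378 gf 62.0
tool cm: [-0.32 -0.04  0.61] turn -0.0
time: 5.45
tool_pos: [0.5304, 0.3443, 0.0189]
tool_rot: [-0.0, 1.0, -0.0, 0.0]
contact_force: [-0.1, -0.2, 0.1]
gripper_width: 0.55
grasp_force: 0.0
time: 5.95
tool_pos: [0.5328, 0.297, 0.1543]
tool_rot: [-0.002, 1.0, 0.002, 0.005]
contact_force: [0.4, -1.3, 0.4]
gripper_width: 0.647
grasp_force: 0.0
t 5.95 pos [0.5328 0.297  0.1543] yaw 0.0036 tilt 5e-05 j [0.39 0.07 1.73 0.   1.34 1.95] F [ 0.4 -1.3  0.4] w 0.647 gf 0.0
tool cm: [ 1.12 28.4  -0.69] turn -0.076
```

```bash
python3 -m crank '[{"x":0.2,"y":4.7,"z":0,"turn":0},{"x":0.2,"y":4.7,"z":0,"turn":0},{"x":0.2,"y":4.7,"z":0,"turn":0},{"x":0.2,"y":4.7,"z":0,"turn":0},{"x":0.2,"y":4.7,"z":0,"turn":0}]' 75
python3 -m crank '[{"x":0.1,"y":4.7,"z":0,"turn":0},{"x":0,"y":0,"z":0,"turn":-0.078},{"x":0,"y":0,"z":0,"turn":0},{"x":0,"y":0,"z":0,"turn":0}]'
python3 to.py .545 .013 .047 0.08;  python3 - <<'E'
from h import *
snap("side","s2"); crop("s2","s2c",320,210,440,300,6.6)
E
```

```text
time: 6.45
tool_pos: [0.5399, 0.0574, 0.1487]
tool_rot: [-0.0, 1.0, 0.0, 0.0]
contact_force: [0.8, 0.2, 0.2]
gripper_width: 0.752
grasp_force: 0.0
time: 6.85
tool_pos: [0.5411, 0.0124, 0.1485]
tool_rot: [-0.0, 0.999, 0.038, -0.0]
contact_force: [-0.7, 0.4, 0.4]
gripper_width: 0.75
grasp_force: 0.0
t 6.85 pos [0.5411 0.0124 0.1485] yaw 0.0765 tilt 0.0 j [-0.11 -0.08  1.89  0.    1.34  1.38] F [-0.7  0.4  0.4] w 0.75 gf 0.0
tool cm: [ 0.4  -0.03 10.15] turn -0.004
```

View pics/s2c.png

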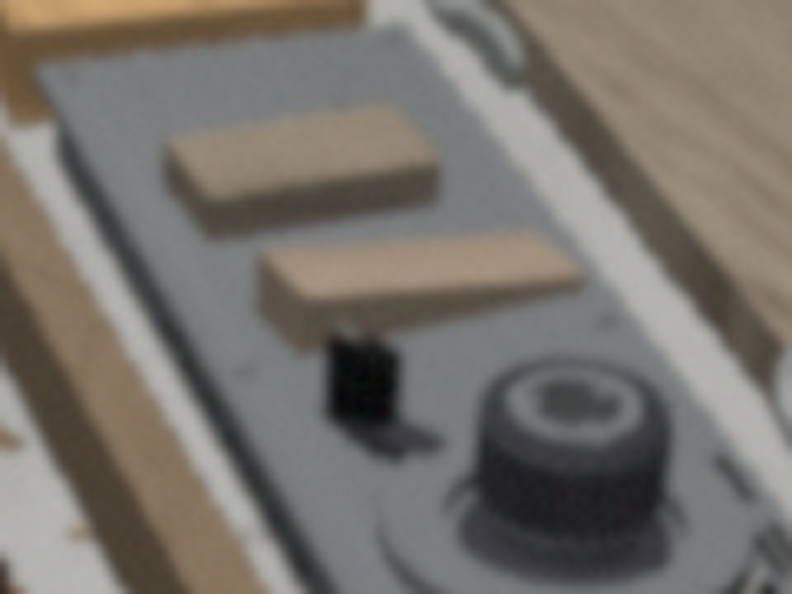

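The offcut (side view 366,235) and wedge (384,250) are where they were. Descending on the offcut.

```bash
python3 -m crank '[{"x":0.4,"y":0,"z":2,"turn":0},{"x":0,"y":0,"z":3,"turn":0},{"x":0,"y":0,"z":3,"turn":0},{"x":0,"y":0,"z":1.5,"turn":0},{"x":0,"y":0,"z":0.4,"turn":0}]'
python3 -m crank '[{"x":0,"y":0,"z":0,"turn":0},{"x":0,"y":0,"z":0,"turn":0},{"x":0,"y":0,"z":0,"turn":0},{"x":0,"y":0,"z":0,"turn":0}]' 35
python3 to.py
python3 -m crank '[{"x":0,"y":0,"z":-4,"turn":0},{"x":0,"y":0,"z":-4,"turn":0},{"x":0,"y":0,"z":-2,"turn":0.08},{"x":0,"y":-4,"z":0,"turn":0},{"x":0,"y":-4.5,"z":0,"turn":0}]'
python3 to.py .548 .275 .12 0
```

```text
time: 7.4
tool_pos: [0.5435, 0.0135, 0.0472]
tool_rot: [-0.0, 0.999, 0.039, -0.002]
contact_force: [-0.5, -0.3, -0.1]
gripper_width: 0.75
grasp_force: 0.0
time: 7.8
tool_pos: [0.546, 0.0123, 0.0507]
tool_rot: [0.0, 0.999, 0.039, 0.001]
contact_force: [0.2, 0.4, 1.5]
gripper_width: 0.518
grasp_force: 63.2
t 7.8 pos [0.546  0.0123 0.0507] yaw 0.0777 tilt 0.0 j [-0.11  0.05  1.94  0.    1.15  1.38] F [0.2 0.4 1.5] w 0.518 gf 63.2
time: 8.3
tool_pos: [0.5465, 0.0973, 0.1517]
tool_rot: [-0.0, 1.0, -0.003, 0.002]
contact_force: [0.6, -0.6, -1.1]
gripper_width: 0.52
grasp_force: 62.9
t 8.3 pos [0.5465 0.0973 0.1517] yaw -0.0058 tilt 1e-05 j [ 0.04 -0.05  1.86 -0.    1.34  1.62] F [ 0.6 -0.6 -1.1] w 0.52 gf 62.9
tool cm: [  0.03 -17.77   3.17] turn -0.006
```

```bash
python3 -m crank '[{"x":0,"y":-4.5,"z":0,"turn":0},{"x":0,"y":-4.5,"z":0,"turn":0},{"x":0,"y":-4.5,"z":0,"turn":0},{"x":0,"y":-4.1,"z":1,"turn":0},{"x":0,"y":0,"z":2,"turn":0}]'
python3 -m crank '[{"x":0,"y":0,"z":3,"turn":0},{"x":0,"y":0,"z":3,"turn":0},{"x":0,"y":0,"z":2,"turn":0},{"x":0,"y":0,"z":2,"turn":0},{"x":0,"y":0,"z":0.4,"turn":0}]'
python3 to.py .548 .274 .014 0
python3 -m crank '[{"x":0,"y":0,"z":0,"turn":0},{"x":0,"y":0,"z":0,"turn":0},{"x":0,"y":0,"z":0,"turn":0}]' 63
python3 -m crank '[{"x":0,"y":0,"z":-3,"turn":0},{"x":0,"y":0,"z":-4,"turn":0},{"x":0,"y":0,"z":-4,"turn":0},{"x":0,"y":1,"z":-2,"turn":0},{"x":0,"y":4,"z":0,"turn":0}]' 60
python3 to.py .5275 -.0735 .15 0.17
```

```text
time: 8.8
tool_pos: [0.5469, 0.2784, 0.1221]
tool_rot: [-0.002, 1.0, 0.001, 0.003]
contact_force: [0.5, -0.3, -1.1]
gripper_width: 0.522
grasp_force: 62.9
time: 9.3
tool_pos: [0.5437, 0.2727, 0.0127]
tool_rot: [0.001, 1.0, -0.001, -0.002]
contact_force: [-0.3, -0.4, 0.0]
gripper_width: 0.521
grasp_force: 62.9
t 9.3 pos [0.5437 0.2727 0.0127] yaw -0.0024 tilt 1e-05 j [ 0.34  0.24  1.79 -0.    1.11  1.92] F [-0.3 -0.4  0. ] w 0.521 gf 62.9
tool cm: [ 0.43 -0.13 -0.13] turn -0.002
time: 9.6
tool_pos: [0.547, 0.2739, 0.0174]
tool_rot: [-0.001, 1.0, -0.001, 0.002]
contact_force: [-0.8, -0.2, 0.9]
gripper_width: 0.626
grasp_force: 0.0
time: 10.1
tool_pos: [0.549, 0.2261, 0.1527]
tool_rot: [-0.002, 1.0, 0.001, 0.006]
contact_force: [-0.0, -0.6, -0.4]
gripper_width: 0.6
grasp_force: 0.0
t 10.1 pos [0.549  0.2261 0.1527] yaw 0.0018 tilt 8e-05 j [0.26 0.03 1.77 0.   1.33 1.83] F [-0.  -0.6 -0.4] w 0.6 gf 0.0
tool cm: [-2.2  29.96  0.12] turn -0.168
```

```bash
python3 -m crank '[{"x":-0.2,"y":4.9,"z":0,"turn":0},{"x":-0.2,"y":4.9,"z":0,"turn":0},{"x":-0.2,"y":4.9,"z":0,"turn":0},{"x":-0.2,"y":4.9,"z":0,"turn":0},{"x":-0.2,"y":4.9,"z":0,"turn":0}]' 60
python3 -m crank '[{"x":0,"y":4.9,"z":0,"turn":0},{"x":0,"y":0,"z":0,"turn":-0.085},{"x":0,"y":0,"z":0,"turn":-0.083},{"x":0,"y":0,"z":0,"turn":0},{"x":0,"y":0,"z":0,"turn":0}]'
python3 to.py .539 -.071 .047 0.17;  python3 - <<'E'
from h import *
b=np.load("pics/s2.npy");P,D=snap("side","s3"); a=cv2.imread("pics/s2.png").astype(int);c=cv2.imread("pics/s3.png").astype(int)
d=abs(a-c).max(2)[235:275,350:410]; print("changed px near wedge",(d>40).sum())
E
```

```text
time: 10.6
tool_pos: [0.5353, -0.0235, 0.1471]
tool_rot: [0.0, 1.0, -0.001, 0.002]
contact_force: [1.2, 0.2, 1.0]
gripper_width: 0.599
grasp_force: 0.0
time: 11.1
tool_pos: [0.5353, -0.0705, 0.1463]
tool_rot: [0.0, 0.997, 0.082, 0.001]
contact_force: [0.5, 0.2, -0.0]
gripper_width: 0.603
grasp_force: 0.0
t 11.1 pos [ 0.5353 -0.0705  0.1463] yaw 0.1643 tilt 0.0 j [-0.27 -0.08  1.89  0.    1.33  1.14] F [ 0.5  0.2 -0. ] w 0.603 gf 0.0
tool cm: [0.35 0.1  9.94] turn -0.006
changed px near wedge 231
```

Run:
```python
from h import *
a=cv2.imread("pics/s2.png");c=cv2.imread("pics/s3.png")
o=np.hstack([cv2.resize(i[215:285,340:420],None,fx=4.9,fy=6,interpolation=cv2.INTER_CUBIC) for i in(a,c)]); cv2.imwrite("pics/c4.png",o)
```

```text
(no output)
```

View pics/c4.png

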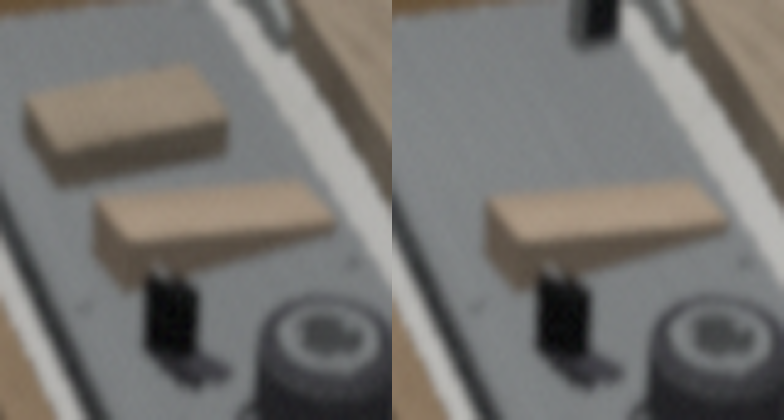

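The wedge has not moved between the two frames (same outline at about (383,252)); only the offcut is gone. Grasping it.

```bash
python3 -m crank '[{"x":0.3,"y":0.1,"z":2,"turn":0},{"x":0,"y":0,"z":3,"turn":0},{"x":0,"y":0,"z":3,"turn":0},{"x":0,"y":0,"z":1.3,"turn":0},{"x":0,"y":0,"z":0.4,"turn":0}]'
python3 -m crank '[{"x":0,"y":0,"z":0,"turn":0},{"x":0,"y":0,"z":0,"turn":0},{"x":0,"y":0,"z":0,"turn":0},{"x":0,"y":0,"z":0,"turn":0}]' 20
python3 to.py
python3 -m crank '[{"x":0,"y":0,"z":-4,"turn":0},{"x":0,"y":0,"z":-4,"turn":0},{"x":0,"y":0,"z":-2,"turn":0.085},{"x":0,"y":0,"z":0,"turn":0.08},{"x":0,"y":0,"z":0,"turn":0}]'
python3 to.py .528 .207 .12 0
```

```text
time: 11.65
tool_pos: [0.5368, -0.0703, 0.0467]
tool_rot: [-0.001, 0.997, 0.083, -0.002]
contact_force: [0.0, -0.1, 0.5]
gripper_width: 0.601
grasp_force: 0.0
time: 12.05
tool_pos: [0.5388, -0.0713, 0.0496]
tool_rot: [0.0, 0.997, 0.083, 0.001]
contact_force: [-0.2, -0.4, 2.5]
gripper_width: 0.383
grasp_force: 61.9
t 12.05 pos [ 0.5388 -0.0713  0.0496] yaw 0.1657 tilt 0.0 j [-0.27  0.05  1.94 -0.    1.15  1.14] F [-0.2 -0.4  2.5] w 0.383 gf 61.9
time: 12.55
tool_pos: [0.5388, -0.0713, 0.1501]
tool_rot: [0.0, 1.0, 0.0, 0.001]
contact_force: [-0.4, 0.1, -1.5]
gripper_width: 0.382
grasp_force: 61.5
t 12.55 pos [ 0.5388 -0.0713  0.1501] yaw 0.0008 tilt 0.0 j [-0.27 -0.08  1.88  0.    1.34  1.3 ] F [-0.4  0.1 -1.5] w 0.382 gf 61.5
tool cm: [ -1.06 -27.83   2.99] turn 0.001
```

```bash
python3 -m crank '[{"x":-0.2,"y":-4.6,"z":0,"turn":0},{"x":-0.2,"y":-4.6,"z":0,"turn":0},{"x":-0.2,"y":-4.6,"z":0,"turn":0},{"x":-0.2,"y":-4.6,"z":0,"turn":0},{"x":-0.2,"y":-4.7,"z":0,"turn":0}]'
python3 -m crank '[{"x":0,"y":-4.7,"z":0,"turn":0},{"x":0,"y":0,"z":2,"turn":0},{"x":0,"y":0,"z":2,"turn":0},{"x":0,"y":0,"z":0,"turn":0},{"x":0,"y":0,"z":0,"turn":0}]'
python3 to.py .528 .206 .014 0
python3 - <<'E'
from h import *
snap("top","t1"); crop("t1","t1c",130,150,350,310,3.6)
E
```

```text
time: 13.05
tool_pos: [0.5269, 0.1616, 0.1476]
tool_rot: [0.0, 1.0, 0.001, -0.001]
contact_force: [0.1, -0.3, -0.6]
gripper_width: 0.385
grasp_force: 61.4
time: 13.55
tool_pos: [0.5271, 0.2067, 0.1077]
tool_rot: [0.0, 1.0, 0.001, -0.001]
contact_force: [0.1, -0.2, 0.2]
gripper_width: 0.379
grasp_force: 61.4
t 13.55 pos [0.5271 0.2067 0.1077] yaw 0.0016 tilt 0.0 j [ 0.24  0.02  1.86 -0.    1.26  1.81] F [ 0.1 -0.2  0.2] w 0.379 gf 61.4
tool cm: [0.1  0.07 9.37] turn 0.002
```

View pics/t1c.png

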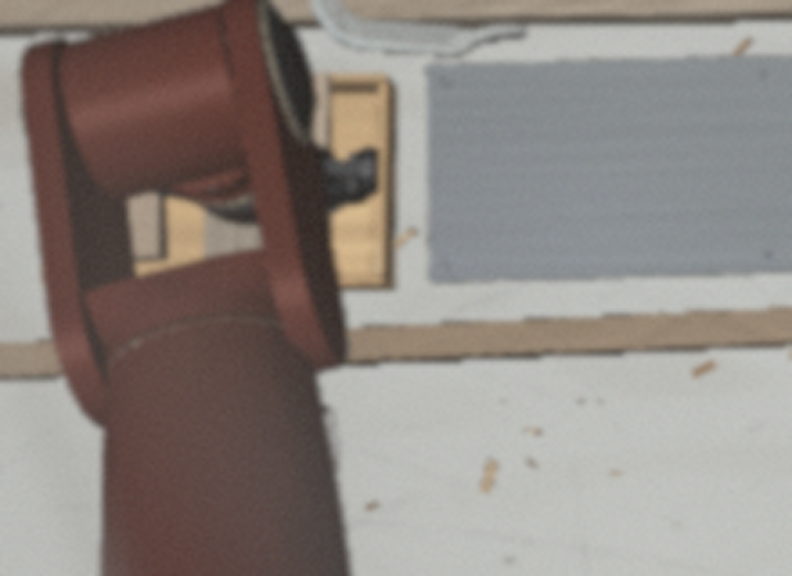

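The table is clear. The first wedge is seen around (150,230) in the crop and the offcut around (230,235), both inside the tray. The gripper hovers over the free right end, so I'm lowering.

```bash
python3 -m crank '[{"x":0,"y":0.1,"z":3,"turn":0},{"x":0,"y":0,"z":3,"turn":0},{"x":0,"y":0,"z":2,"turn":0},{"x":0,"y":0,"z":1,"turn":0},{"x":0,"y":0,"z":0.4,"turn":0}]'
python3 to.py .528 .206 .014 0
python3 -m crank '[{"x":0,"y":0,"z":0,"turn":0},{"x":0,"y":0,"z":0,"turn":0},{"x":0,"y":0,"z":0,"turn":0}]' 48
python3 -m crank '[{"x":0,"y":0,"z":-3,"turn":0},{"x":0,"y":0,"z":-4,"turn":0},{"x":0,"y":0,"z":-4,"turn":0},{"x":0,"y":0,"z":-4,"turn":0},{"x":-3,"y":3,"z":-3,"turn":0}]'
python3 -m crank '[{"x":-1,"y":4.8,"z":0,"turn":0},{"x":-1,"y":4.8,"z":0,"turn":0},{"x":-1,"y":4.8,"z":0,"turn":0},{"x":-1,"y":4.8,"z":0,"turn":0},{"x":-1,"y":4.8,"z":0,"turn":0}]' 80
python3 to.py .371 -.3325 .2 0
python3 - <<'E'
from h import *
snap("top","t2"); crop("t2","t2c",135,155,265,240,6)
E
```

```text
time: 14.1
tool_pos: [0.528, 0.2057, 0.0144]
tool_rot: [0.0, 1.0, 0.0, -0.0]
contact_force: [0.6, 0.6, -0.2]
gripper_width: 0.379
grasp_force: 61.4
t 14.1 pos [0.528  0.2057 0.0144] yaw 0.0004 tilt 0.0 j [ 0.24  0.15  1.9  -0.    1.09  1.81] F [ 0.6  0.6 -0.2] w 0.379 gf 61.4
tool cm: [-0.   -0.03  0.04] turn 0.0
time: 14.4
tool_pos: [0.5291, 0.2064, 0.0161]
tool_rot: [-0.0, 1.0, 0.0, 0.001]
contact_force: [0.0, 2.1, 1.2]
gripper_width: 0.478
grasp_force: 0.6
time: 14.9
tool_pos: [0.5019, 0.1783, 0.1983]
tool_rot: [-0.001, 1.0, 0.002, 0.004]
contact_force: [0.0, -1.1, 0.9]
gripper_width: 0.478
grasp_force: 0.0
time: 15.4
tool_pos: [0.4488, -0.0649, 0.1948]
tool_rot: [0.001, 1.0, 0.001, 0.001]
contact_force: [0.8, -1.0, -0.1]
gripper_width: 0.804
grasp_force: 0.0
t 15.4 pos [ 0.4488 -0.0649  0.1948] yaw 0.0014 tilt 1e-05 j [-0.31 -0.36  2.04 -0.    1.46  1.26] F [ 0.8 -1.  -0.1] w 0.804 gf 0.0
tool cm: [-7.82 26.75 -0.51] turn 0.001
```

View pics/t2c.png

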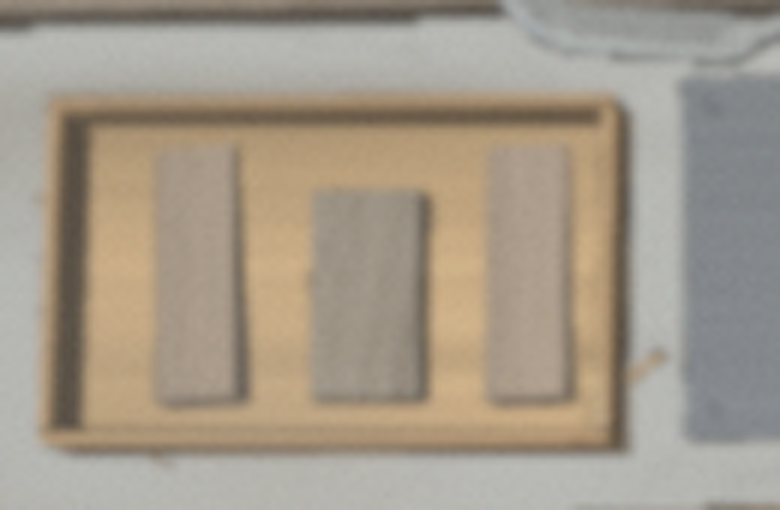

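All three oak pieces lie flat inside the tray (crop columns 200, 370 and 530). Next is the large drum, gripped along world x to stay clear of the medium one.

```bash
python3 -m crank '[{"x":-1.5,"y":4.4,"z":0,"turn":0},{"x":-1.5,"y":4.4,"z":0,"turn":0},{"x":-1.3,"y":4.4,"z":0,"turn":0},{"x":-1.3,"y":4.4,"z":0,"turn":0},{"x":-1.2,"y":4.4,"z":0,"turn":0}]' 80
python3 -m crank '[{"x":-1,"y":4.7,"z":0,"turn":0},{"x":0,"y":0,"z":0,"turn":-0.14},{"x":0,"y":0,"z":0,"turn":-0.14},{"x":0,"y":0,"z":0,"turn":-0.14},{"x":0,"y":0,"z":0,"turn":-0.14}]'
python3 -m crank '[{"x":0,"y":0,"z":0,"turn":-0.14},{"x":0,"y":0,"z":0,"turn":-0.14},{"x":0,"y":0,"z":0,"turn":-0.14},{"x":0,"y":0,"z":0,"turn":-0.14},{"x":0,"y":0,"z":0,"turn":-0.14}]'
python3 -m crank '[{"x":0,"y":0,"z":0,"turn":-0.14},{"x":0,"y":0,"z":0,"turn":-0.14},{"x":0,"y":0,"z":0,"turn":-0.03},{"x":0,"y":0,"z":0,"turn":0},{"x":0,"y":0,"z":0,"turn":0}]'
python3 to.py .371 -.332 .041 1.571
```

```text
time: 15.95
tool_pos: [0.3808, -0.2849, 0.1946]
tool_rot: [0.001, 1.0, 0.0, 0.001]
contact_force: [1.5, -0.3, 0.6]
gripper_width: 0.8
grasp_force: 0.0
time: 16.45
tool_pos: [0.3715, -0.3304, 0.1943]
tool_rot: [0.001, 0.96, 0.279, 0.0]
contact_force: [0.3, -0.7, -0.0]
gripper_width: 0.798
grasp_force: 0.0
time: 16.95
tool_pos: [0.3717, -0.3302, 0.1944]
tool_rot: [0.001, 0.806, 0.592, -0.0]
contact_force: [0.3, -0.3, -0.9]
gripper_width: 0.795
grasp_force: 0.0
time: 17.45
tool_pos: [0.3715, -0.3301, 0.1937]
tool_rot: [0.0, 0.708, 0.706, -0.0]
contact_force: [-0.4, -0.4, 0.3]
gripper_width: 0.804
grasp_force: 0.0
t 17.45 pos [ 0.3715 -0.3301  0.1937] yaw 1.5689 tilt 0.0 j [-0.88 -0.24  1.95 -0.    1.43 -0.87] F [-0.4 -0.4  0.3] w 0.804 gf 0.0
tool cm: [-0.18 -0.05 15.27] turn -0.002
```

```bash
python3 -m crank '[{"x":-0.2,"y":0,"z":4,"turn":0},{"x":0,"y":0,"z":4,"turn":0},{"x":0,"y":0,"z":3,"turn":0},{"x":0,"y":0,"z":2,"turn":0},{"x":0,"y":0,"z":0,"turn":0}]'
python3 to.py .371 -.332 .041 1.571
python3 -m crank '[{"x":0,"y":0,"z":1,"turn":0},{"x":0,"y":0,"z":1,"turn":0},{"x":0,"y":0,"z":0.2,"turn":0},{"x":0,"y":0,"z":0,"turn":0}]'
python3 to.py .371 -.332 .041 1.571
python3 -m crank '[{"x":0,"y":0,"z":0,"turn":0},{"x":0,"y":0,"z":0,"turn":0},{"x":0,"y":0,"z":0,"turn":0},{"x":0,"y":0,"z":0,"turn":0},{"x":0,"y":0,"z":0,"turn":0}]' 35
python3 to.py .371 -.332 .041 1.571
```

```text
time: 17.95
tool_pos: [0.3695, -0.3298, 0.0598]
tool_rot: [-0.004, 0.708, 0.707, 0.0]
contact_force: [-0.2, 0.4, -1.0]
gripper_width: 0.8
grasp_force: 0.0
t 17.95 pos [ 0.3695 -0.3298  0.0598] yaw 1.5695 tilt 3e-05 j [-0.88 -0.08  2.05 -0.    1.18 -0.88] F [-0.2  0.4 -1. ] w 0.8 gf 0.0
tool cm: [-0.23  0.16  1.88] turn -0.002
time: 18.35
tool_pos: [0.3714, -0.3321, 0.0414]
tool_rot: [0.0, 0.707, 0.707, -0.0]
contact_force: [0.5, -0.3, -0.2]
gripper_width: 0.801
grasp_force: 0.0
t 18.35 pos [ 0.3714 -0.3321  0.0414] yaw 1.5707 tilt 0.0 j [-0.88 -0.05  2.05 -0.    1.14 -0.88] F [ 0.5 -0.3 -0.2] w 0.801 gf 0.0
tool cm: [ 0.01 -0.04  0.04] turn -0.0
time: 18.85
tool_pos: [0.372, -0.3328, 0.0424]
tool_rot: [0.001, 0.707, 0.707, -0.0]
contact_force: [0.5, -0.2, 6.3]
gripper_width: 0.516
grasp_force: 61.6
t 18.85 pos [ 0.372  -0.3328  0.0424] yaw 1.5708 tilt 0.0 j [-0.88 -0.05  2.05  0.    1.14 -0.88] F [ 0.5 -0.2  6.3] w 0.516 gf 61.6
tool cm: [ 0.08 -0.1   0.14] turn -0.0
```

```bash
python3 -m crank '[{"x":0,"y":0,"z":-2,"turn":0},{"x":0,"y":0,"z":-3,"turn":0},{"x":0,"y":0,"z":-4,"turn":0},{"x":0,"y":0,"z":-4,"turn":0},{"x":0,"y":0,"z":-3,"turn":0}]'
python3 -m crank '[{"x":2.3,"y":3.6,"z":0,"turn":0},{"x":2.3,"y":3.6,"z":0,"turn":0},{"x":2.3,"y":3.6,"z":0,"turn":0},{"x":2.3,"y":3.6,"z":0,"turn":0},{"x":2.3,"y":3.7,"z":0,"turn":0}]'
python3 -m crank '[{"x":0,"y":0,"z":0,"turn":0},{"x":0,"y":0,"z":0,"turn":0},{"x":0,"y":0,"z":0,"turn":0}]'
python3 to.py .5557 -.215 .15 1.571
python3 - <<'E'
from h import *
snap("side","s4"); 
a=cv2.imread("pics/s4.png"); u,v=map(int,proj("side",[.5557,-.215,.13])); print(u,v)
crop("s4","s4c",u-60,v-65,u+60,v+45,5)
crop("s4","s4r",290,280,360,380,5)
E
```

```text
time: 19.35
tool_pos: [0.3714, -0.332, 0.2033]
tool_rot: [0.001, 0.707, 0.707, -0.0]
contact_force: [-0.6, -1.5, -1.2]
gripper_width: 0.517
grasp_force: 64.0
time: 19.85
tool_pos: [0.5531, -0.2156, 0.2002]
tool_rot: [-0.001, 0.707, 0.707, -0.0]
contact_force: [-0.4, -0.4, -0.9]
gripper_width: 0.521
grasp_force: 64.0
time: 20.15
tool_pos: [0.5515, -0.2172, 0.2005]
tool_rot: [-0.001, 0.707, 0.707, -0.0]
contact_force: [0.4, -0.1, -0.2]
gripper_width: 0.522
grasp_force: 64.0
t 20.15 pos [ 0.5515 -0.2172  0.2005] yaw 1.5703 tilt 0.0 j [-0.5  -0.    1.72 -0.    1.42 -0.5 ] F [ 0.4 -0.1 -0.2] w 0.522 gf 64.0
tool cm: [0.21 0.43 5.05] turn -0.001
406 257
```

View pics/s4c.png

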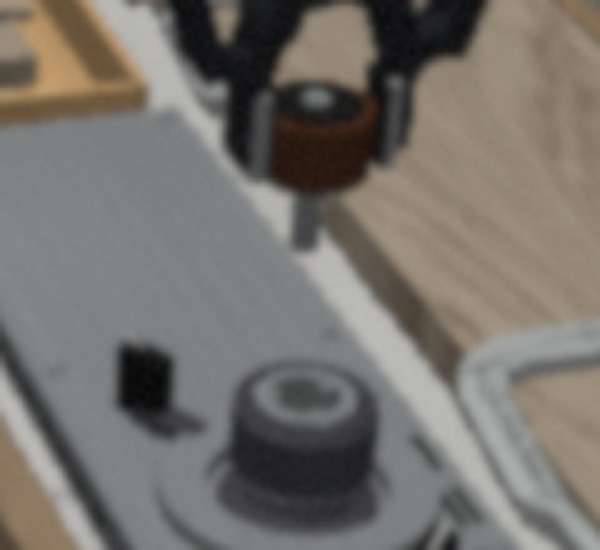

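The drum is held upright with its shank clear. In the side crop the shank end is at (306,246) and the nose centre at (305,391). Checking these against each other.

Run:
```python
from h import *
f=lambda u,v:(346+u/5,192+v/5)
print("shank",onz("side",*f(306,246),.166),"drumtop nut",onz("side",*f(319,98),.232),"nose",onz("side",*f(305,390),.097))
```

```text
shank [ 0.55405876 -0.21347946  0.166     ] drumtop nut [ 0.55262386 -0.21712853  0.232     ] nose [ 0.56053589 -0.20987233  0.097     ]
```

```bash
python3 -m crank '[{"x":0.2,"y":0.6,"z":2,"turn":0},{"x":0,"y":0,"z":3,"turn":0},{"x":0,"y":0,"z":1,"turn":0},{"x":0,"y":0,"z":0,"turn":0},{"x":0,"y":0,"z":0,"turn":0}]'
python3 to.py .5573 -.215 .1 1.571
python3 - <<'E'
from h import *
snap("side","s5"); crop("s5","s5c",346,192,466,302,5)
E
```

```text
time: 20.7
tool_pos: [0.5583, -0.2156, 0.1422]
tool_rot: [0.0, 0.707, 0.707, 0.0]
contact_force: [0.7, -0.6, -0.5]
gripper_width: 0.52
grasp_force: 64.0
t 20.7 pos [ 0.5583 -0.2156  0.1422] yaw 1.5699 tilt 0.0 j [-0.49  0.06  1.76 -0.    1.32 -0.49] F [ 0.7 -0.6 -0.5] w 0.52 gf 64.0
tool cm: [ 0.07 -0.11  4.22] turn -0.001
```

View pics/s5c.png

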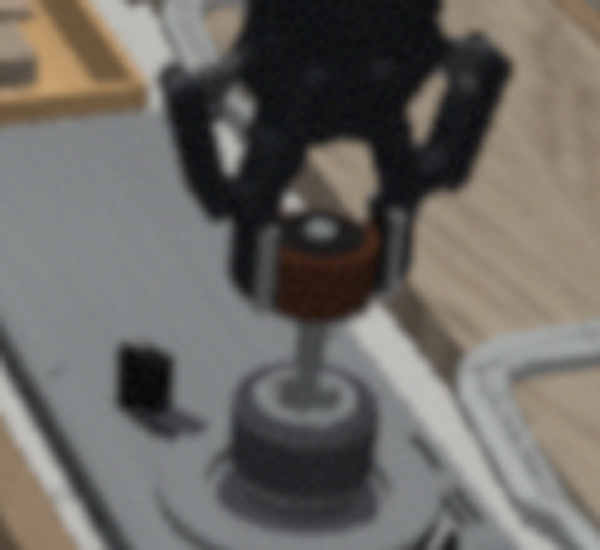

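```bash
python3 -m crank '[{"x":0,"y":-0.1,"z":0.7,"turn":0},{"x":0,"y":0,"z":0.4,"turn":0},{"x":0,"y":0,"z":0.3,"turn":0},{"x":0,"y":0,"z":0,"turn":0}]'
python3 to.py .557 -.2155 .1 1.571
python3 -m crank '[{"x":0,"y":0,"z":0.3,"turn":0},{"x":0,"y":0,"z":0.3,"turn":0},{"x":0,"y":0,"z":0,"turn":0}]'
python3 to.py .557 -.2155 .1 1.571
```

```text
time: 21.15
tool_pos: [0.557, -0.2148, 0.1266]
tool_rot: [-0.001, 0.707, 0.707, -0.0]
contact_force: [-0.3, 0.3, -0.8]
gripper_width: 0.523
grasp_force: 64.0
t 21.15 pos [ 0.557  -0.2148  0.1266] yaw 1.5709 tilt 0.0 j [-0.49  0.07  1.77 -0.    1.3  -0.49] F [-0.3  0.3 -0.8] w 0.523 gf 64.0
tool cm: [-0.07  0.    2.66] turn -0.0
time: 21.45
tool_pos: [0.5571, -0.2148, 0.1206]
tool_rot: [-0.001, 0.707, 0.707, -0.0]
contact_force: [-0.2, -0.4, 0.3]
gripper_width: 0.516
grasp_force: 64.0
t 21.45 pos [ 0.5571 -0.2148  0.1206] yaw 1.5708 tilt 0.0 j [-0.49  0.08  1.77 -0.    1.29 -0.49] F [-0.2 -0.4  0.3] w 0.516 gf 64.0
tool cm: [-0.07 -0.    2.06] turn -0.0
```

Shank end is about 10 mm into the nose with no force. Lowering on to the seat.

```bash
python3 -m crank '[{"x":0,"y":0,"z":0.5,"turn":0},{"x":0,"y":0,"z":0.5,"turn":0},{"x":0,"y":0,"z":0.4,"turn":0},{"x":0,"y":0,"z":0,"turn":0},{"x":0,"y":0,"z":0,"turn":0}]'
python3 -m crank '[{"x":0,"y":0,"z":0.3,"turn":0},{"x":0,"y":0,"z":0.2,"turn":0},{"x":0,"y":0,"z":0,"turn":0},{"x":0,"y":0,"z":0,"turn":0}]'
python3 to.py .557 -.2155 .0994 1.571
```

```text
time: 21.95
tool_pos: [0.5573, -0.2149, 0.1071]
tool_rot: [-0.0, 0.707, 0.707, -0.0]
contact_force: [0.1, 0.3, -0.4]
gripper_width: 0.517
grasp_force: 64.0
time: 22.35
tool_pos: [0.5573, -0.215, 0.1023]
tool_rot: [-0.0, 0.707, 0.707, -0.0]
contact_force: [0.1, -0.1, -1.1]
gripper_width: 0.519
grasp_force: 64.0
t 22.35 pos [ 0.5573 -0.215   0.1023] yaw 1.5708 tilt 0.0 j [-0.49  0.1   1.79  0.    1.25 -0.49] F [ 0.1 -0.1 -1.1] w 0.519 gf 64.0
tool cm: [-0.05 -0.03  0.29] turn -0.0
```

```bash
python3 -m crank '[{"x":0,"y":0,"z":0.2,"turn":0},{"x":0,"y":0,"z":0,"turn":0},{"x":0,"y":0,"z":0,"turn":0}]'
python3 -m crank '[{"x":0,"y":0,"z":0.1,"turn":0},{"x":0,"y":0,"z":0,"turn":0},{"x":0,"y":0,"z":0,"turn":0}]'
python3 to.py .557 -.2155 .0994 1.571
```

```text
time: 22.65
tool_pos: [0.5573, -0.215, 0.1002]
tool_rot: [-0.0, 0.707, 0.707, -0.0]
contact_force: [0.3, -0.2, -0.9]
gripper_width: 0.519
grasp_force: 64.0
time: 22.95
tool_pos: [0.5575, -0.2151, 0.0994]
tool_rot: [0.0, 0.707, 0.707, 0.0]
contact_force: [0.1, -0.3, -0.6]
gripper_width: 0.516
grasp_force: 64.4
t 22.95 pos [ 0.5575 -0.2151  0.0994] yaw 1.5708 tilt 0.0 j [-0.49  0.1   1.79  0.    1.25 -0.49] F [ 0.1 -0.3 -0.6] w 0.516 gf 64.4
tool cm: [-0.04 -0.05  0.  ] turn -0.0
```

```bash
python3 -m crank '[{"x":0,"y":0,"z":0.1,"turn":0},{"x":0,"y":0,"z":0,"turn":0},{"x":0,"y":0,"z":0,"turn":0}]'
python3 to.py
python3 -m crank '[{"x":0,"y":0,"z":0.1,"turn":0},{"x":0,"y":0,"z":0,"turn":0},{"x":0,"y":0,"z":0,"turn":0}]'
python3 to.py
```

```text
time: 23.25
tool_pos: [0.5575, -0.2151, 0.0994]
tool_rot: [0.0, 0.707, 0.707, -0.0]
contact_force: [-3.7, 1.3, 6.0]
gripper_width: 0.519
grasp_force: 64.7
t 23.25 pos [ 0.5575 -0.2151  0.0994] yaw 1.5709 tilt 0.0 j [-0.49  0.1   1.79 -0.    1.25 -0.49] F [-3.7  1.3  6. ] w 0.519 gf 64.7
time: 23.55
tool_pos: [0.5576, -0.2151, 0.0994]
tool_rot: [0.0, 0.707, 0.707, -0.0]
contact_force: [-5.5, 2.4, 10.3]
gripper_width: 0.517
grasp_force: 65.3
t 23.55 pos [ 0.5576 -0.2151  0.0994] yaw 1.5709 tilt 0.0 j [-0.49  0.1   1.79 -0.    1.25 -0.49] F [-5.5  2.4 10.3] w 0.517 gf 65.3
```

```bash
python3 -m crank '[{"x":0,"y":0,"z":-0.2,"turn":0},{"x":0,"y":0,"z":0,"turn":0}]'
python3 -m crank '[{"x":0,"y":0,"z":0,"turn":0},{"x":0,"y":0,"z":0,"turn":0},{"x":0,"y":0,"z":0,"turn":0},{"x":0,"y":0,"z":0,"turn":0}]' 97
python3 to.py .557 -.2151 .072 1.571
python3 -m crank '[{"x":0,"y":0,"z":1,"turn":0},{"x":0,"y":0,"z":1,"turn":0},{"x":0,"y":0,"z":0.7,"turn":0},{"x":0,"y":0,"z":0,"turn":0},{"x":0,"y":0,"z":0,"turn":0}]'
python3 to.py .557 -.2151 .072 1.571;python3 - <<'E'
from h import *
snap("side","s6"); crop("s6","s6c",346,192,466,302,5)
E
```

```text
time: 23.75
tool_pos: [0.5575, -0.2151, 0.0994]
tool_rot: [0.0, 0.707, 0.707, 0.0]
contact_force: [0.8, 1.1, 6.4]
gripper_width: 0.52
grasp_force: 64.7
time: 24.15
tool_pos: [0.5573, -0.215, 0.099]
tool_rot: [-0.0, 0.707, 0.707, -0.0]
contact_force: [0.4, -0.5, 0.0]
gripper_width: 0.973
grasp_force: 0.0
t 24.15 pos [ 0.5573 -0.215   0.099 ] yaw 1.5708 tilt 0.0 j [-0.49  0.1   1.79  0.    1.25 -0.49] F [ 0.4 -0.5  0. ] w 0.973 gf 0.0
tool cm: [-0.01 -0.03  2.7 ] turn -0.0
time: 24.65
tool_pos: [0.5571, -0.2149, 0.0717]
tool_rot: [-0.0, 0.707, 0.707, -0.0]
contact_force: [-0.5, 0.5, 0.3]
gripper_width: 0.968
grasp_force: 0.0
t 24.65 pos [ 0.5571 -0.2149  0.0717] yaw 1.5707 tilt 0.0 j [-0.49  0.14  1.8   0.    1.2  -0.49] F [-0.5  0.5  0.3] w 0.968 gf 0.0
tool cm: [-0.02 -0.01 -0.03] turn -0.0
```

View pics/s6c.png

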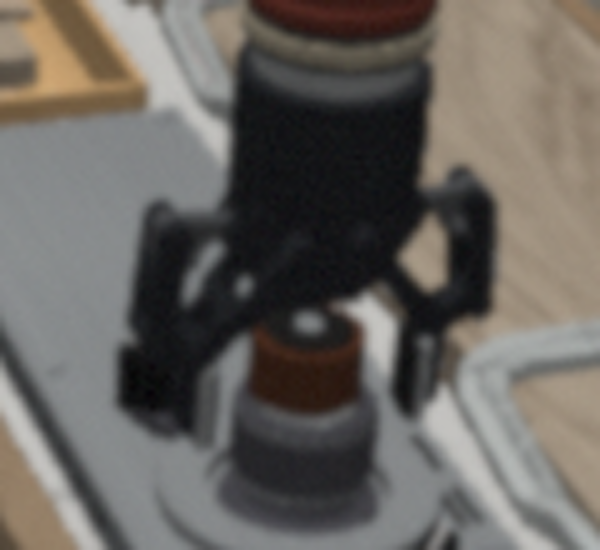

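The drum stands seated on the nose at (308,340), with the fingers either side of the sleeve. Gripping it.

```bash
python3 -m crank '[{"x":0,"y":0,"z":0,"turn":0},{"x":0,"y":0,"z":0,"turn":0},{"x":0,"y":0,"z":0,"turn":0},{"x":0,"y":0,"z":0,"turn":0}]' 50
python3 to.py
python3 -m crank '[{"x":0,"y":0,"z":0,"turn":0.1},{"x":0,"y":0,"z":0,"turn":0.1},{"x":0,"y":0,"z":0,"turn":0},{"x":0,"y":0,"z":0,"turn":0}]'
python3 to.py; python3 -c "
from h import *
print(manip.state()['ft_torque'])"
```

```text
time: 25.1
tool_pos: [0.5589, -0.2152, 0.0739]
tool_rot: [0.002, 0.707, 0.707, 0.001]
contact_force: [3.1, 1.9, 4.4]
gripper_width: 0.655
grasp_force: 64.1
t 25.1 pos [ 0.5589 -0.2152  0.0739] yaw 1.5703 tilt 1e-05 j [-0.49  0.14  1.8   0.    1.2  -0.49] F [3.1 1.9 4.4] w 0.655 gf 64.1
time: 25.5
tool_pos: [0.5584, -0.2152, 0.0739]
tool_rot: [0.001, 0.774, 0.633, 0.001]
contact_force: [-0.4, 2.2, 5.5]
gripper_width: 0.656
grasp_force: 64.3
t 25.5 pos [ 0.5584 -0.2152  0.0739] yaw 1.3704 tilt 0.0 j [-0.49  0.14  1.8   0.    1.2  -0.29] F [-0.4  2.2  5.5] w 0.656 gf 64.3
[ 0.29606134 -0.41550394 -0.22064957]
```

```bash
q(){ python3 to.py; python3 -c "
from h import *
print(manip.state()['ft_torque'].round(2))"; }
python3 -m crank '[{"x":0,"y":0,"z":0,"turn":0.12},{"x":0,"y":0,"z":0,"turn":0.12},{"x":0,"y":0,"z":0,"turn":0.12},{"x":0,"y":0,"z":0,"turn":0.12},{"x":0,"y":0,"z":0,"turn":0}]'; q
python3 -m crank '[{"x":0,"y":0,"z":0,"turn":0.1},{"x":0,"y":0,"z":0,"turn":0.1},{"x":0,"y":0,"z":0,"turn":0},{"x":0,"y":0,"z":0,"turn":0}]'; q
```

```text
time: 26.0
tool_pos: [0.5572, -0.2147, 0.0738]
tool_rot: [-0.0, 0.903, 0.43, -0.0]
contact_force: [-4.5, 4.6, 9.8]
gripper_width: 0.656
grasp_force: 64.7
t 26.0 pos [ 0.5572 -0.2147  0.0738] yaw 0.8891 tilt 0.0 j [-0.49  0.13  1.8  -0.    1.21  0.19] F [-4.5  4.6  9.8] w 0.656 gf 64.7
[ 0.35  0.19 -0.28]
time: 26.4
tool_pos: [0.5569, -0.2143, 0.0738]
tool_rot: [-0.001, 0.941, 0.339, -0.001]
contact_force: [-6.7, 5.4, 10.8]
gripper_width: 0.654
grasp_force: 64.8
t 26.4 pos [ 0.5569 -0.2143  0.0738] yaw 0.6911 tilt 0.0 j [-0.49  0.13  1.8   0.    1.21  0.39] F [-6.7  5.4 10.8] w 0.654 gf 64.8
[ 0.42  0.45 -0.24]
```

```bash
q(){ python3 to.py; python3 -c "
from h import *
print(manip.state()['ft_torque'].round(2))"; }
python3 -m crank '[{"x":0,"y":0,"z":0,"turn":0.1},{"x":0,"y":0,"z":0,"turn":0},{"x":0,"y":0,"z":0,"turn":0}]'; q
python3 -m crank '[{"x":0,"y":0,"z":0,"turn":0.1},{"x":0,"y":0,"z":0,"turn":0},{"x":0,"y":0,"z":0,"turn":0}]'; q
python3 -m crank '[{"x":0,"y":0,"z":0,"turn":0.1},{"x":0,"y":0,"z":0,"turn":0},{"x":0,"y":0,"z":0,"turn":0}]'; q
```

```text
time: 26.7
tool_pos: [0.5567, -0.2141, 0.0738]
tool_rot: [-0.001, 0.957, 0.292, -0.001]
contact_force: [-7.6, 7.7, 11.9]
gripper_width: 0.658
grasp_force: 64.5
t 26.7 pos [ 0.5567 -0.2141  0.0738] yaw 0.5919 tilt 0.0 j [-0.49  0.13  1.8  -0.    1.21  0.49] F [-7.6  7.7 11.9] w 0.658 gf 64.5
[0.45 0.57 0.06]
time: 27.0
tool_pos: [0.5565, -0.2139, 0.0738]
tool_rot: [-0.001, 0.97, 0.244, -0.001]
contact_force: [-7.4, 6.9, 12.6]
gripper_width: 0.655
grasp_force: 64.1
t 27.0 pos [ 0.5565 -0.2139  0.0738] yaw 0.493 tilt 1e-05 j [-0.49  0.13  1.8  -0.    1.21  0.59] F [-7.4  6.9 12.6] w 0.655 gf 64.1
[0.55 0.72 0.3 ]
time: 27.3
tool_pos: [0.5564, -0.2137, 0.0738]
tool_rot: [-0.001, 0.981, 0.196, -0.002]
contact_force: [-8.3, 8.4, 12.9]
gripper_width: 0.65
grasp_force: 63.8
t 27.3 pos [ 0.5564 -0.2137  0.0738] yaw 0.3941 tilt 1e-05 j [-0.49  0.13  1.8  -0.    1.21  0.69] F [-8.3  8.4 12.9] w 0.65 gf 63.8
[0.61 0.8  0.61]
```

```bash
q(){ python3 to.py; python3 -c "
from h import *
print(manip.state()['ft_torque'].round(2))"; }
python3 -m crank '[{"x":0,"y":0,"z":0,"turn":0.08},{"x":0,"y":0,"z":0,"turn":0},{"x":0,"y":0,"z":0,"turn":0}]'; q
```

```text
time: 27.6
tool_pos: [0.5563, -0.2135, 0.0738]
tool_rot: [-0.001, 0.988, 0.157, -0.002]
contact_force: [-8.0, 9.4, 13.3]
gripper_width: 0.656
grasp_force: 63.4
t 27.6 pos [ 0.5563 -0.2135  0.0738] yaw 0.315 tilt 1e-05 j [-0.49  0.13  1.8  -0.    1.21  0.76] F [-8.   9.4 13.3] w 0.656 gf 63.4
[0.7  0.92 0.86]
```

```bash
python3 -m crank '[{"x":0,"y":0,"z":0,"turn":0},{"x":0,"y":0,"z":0,"turn":0},{"x":0,"y":0,"z":0,"turn":0}]' 80
python3 to.py
python3 -m crank '[{"x":0,"y":0,"z":-2,"turn":0},{"x":0,"y":0,"z":-4,"turn":0},{"x":0,"y":0,"z":-4,"turn":0},{"x":0,"y":0,"z":0,"turn":-0.14},{"x":0,"y":0,"z":0,"turn":-0.14}]'
python3 -m crank '[{"x":0,"y":0,"z":0,"turn":-0.14},{"x":0,"y":0,"z":0,"turn":-0.14},{"x":0,"y":0,"z":0,"turn":-0.14},{"x":0,"y":0,"z":0,"turn":-0.14},{"x":0,"y":0,"z":0,"turn":-0.14}]'
python3 -m crank '[{"x":0,"y":0,"z":0,"turn":-0.14},{"x":0,"y":0,"z":0,"turn":-0.14},{"x":0,"y":0,"z":0,"turn":-0.14},{"x":0,"y":0,"z":0,"turn":-0.14},{"x":0,"y":0,"z":0,"turn":-0.14}]' 45
python3 -m crank '[{"x":0,"y":0,"z":0,"turn":-0.14},{"x":0,"y":0,"z":0,"turn":0},{"x":0,"y":0,"z":0,"turn":0}]'
python3 to.py .512 -.1443 .15 2.141
python3 - <<'E'
from h import *
D=np.load("pics/t2.npy"); D0=np.load("pics/top0.npy")
P=cv2.imread("pics/t2.png"); 
# tab: points with height .07-.086 near the chuck's left front
pts=[]
for v in range(195,222):
  for u in range(352,385):
    p=dep("top",u,v,D0)
    if .074<p[2]<.090: pts.append(p)
pts=np.array(pts); print(len(pts),pts.mean(0).round(4)); w,V=np.linalg.eigh(np.cov(pts[:,:2].T)); print(w**.5,V[:,1])
E
```

```text
time: 27.9
tool_pos: [0.5569, -0.2151, 0.0718]
tool_rot: [-0.0, 0.988, 0.155, -0.0]
contact_force: [-0.0, -0.6, -0.6]
gripper_width: 0.801
grasp_force: 0.0
t 27.9 pos [ 0.5569 -0.2151  0.0718] yaw 0.3107 tilt 0.0 j [-0.49  0.14  1.8  -0.    1.2   0.77] F [-0.  -0.6 -0.6] w 0.801 gf 0.0
time: 28.4
tool_pos: [0.5583, -0.2159, 0.1746]
tool_rot: [0.001, 0.956, 0.294, 0.001]
contact_force: [0.4, 0.3, -0.7]
gripper_width: 0.798
grasp_force: 0.0
time: 28.9
tool_pos: [0.5571, -0.2153, 0.1718]
tool_rot: [-0.0, 0.797, 0.604, -0.0]
contact_force: [0.4, 0.3, 0.7]
gripper_width: 0.802
grasp_force: 0.0
time: 29.4
tool_pos: [0.5571, -0.2153, 0.1718]
tool_rot: [-0.0, 0.542, 0.84, -0.0]
contact_force: [0.6, 1.1, -0.5]
gripper_width: 0.448
grasp_force: 0.0
time: 29.7
tool_pos: [0.5572, -0.2152, 0.172]
tool_rot: [-0.0, 0.486, 0.874, -0.0]
contact_force: [0.6, -0.1, 0.2]
gripper_width: 0.45
grasp_force: 0.0
t 29.7 pos [ 0.5572 -0.2152  0.172 ] yaw 2.1277 tilt 0.0 j [-0.49  0.03  1.74 -0.    1.38 -1.05] F [ 0.6 -0.1  0.2] w 0.45 gf 0.0
tool cm: [ 8.4  -0.09  2.2 ] turn -0.013
58 [ 0.5181 -0.1468  0.0796]
[0.00340756 0.01935116] [-0.50852878  0.86104499]
```

```bash
python3 -m crank '[{"x":4.2,"y":-0.1,"z":0,"turn":-0.013},{"x":4.2,"y":0,"z":0,"turn":0},{"x":0,"y":0,"z":3,"turn":0},{"x":0,"y":0,"z":4,"turn":0},{"x":0,"y":0,"z":2.5,"turn":0}]'
python3 -m crank '[{"x":0,"y":0,"z":1.5,"turn":0},{"x":0,"y":0,"z":0.4,"turn":0},{"x":0,"y":0,"z":0,"turn":0},{"x":0,"y":0,"z":0,"turn":0}]'
python3 to.py .5124 -.1445 .057 2.141
python3 -m crank '[{"x":0,"y":0,"z":0,"turn":0},{"x":0,"y":0,"z":0,"turn":0},{"x":0,"y":0,"z":0,"turn":0},{"x":0,"y":0,"z":0,"turn":0}]' 3
python3 to.py .5124 -.1445 .057 2.141
```

```text
time: 30.2
tool_pos: [0.5101, -0.1439, 0.075]
tool_rot: [-0.001, 0.479, 0.878, -0.0]
contact_force: [-0.6, 0.1, 0.1]
gripper_width: 0.453
grasp_force: 0.0
time: 30.6
tool_pos: [0.5127, -0.1453, 0.06]
tool_rot: [0.001, 0.479, 0.878, 0.0]
contact_force: [0.8, 0.4, 0.4]
gripper_width: 0.454
grasp_force: 0.0
t 30.6 pos [ 0.5127 -0.1453  0.06  ] yaw 2.1433 tilt 0.0 j [-0.42  0.    1.96  0.    1.17 -0.99] F [0.8 0.4 0.4] w 0.454 gf 0.0
tool cm: [0.08 0.02 0.3 ] turn 0.002
time: 31.0
tool_pos: [0.5147, -0.1438, 0.0604]
tool_rot: [0.003, 0.479, 0.878, 0.003]
contact_force: [8.8, 6.0, -0.5]
gripper_width: 0.121
grasp_force: 60.3
t 31.0 pos [ 0.5147 -0.1438  0.0604] yaw 2.1433 tilt 3e-05 j [-0.41  0.    1.96  0.    1.17 -0.99] F [ 8.8  6.  -0.5] w 0.121 gf 60.3
tool cm: [ 0.07 -0.23  0.34] turn 0.002
```

```bash
python3 -m crank '[{"x":-0.04,"y":0.83,"z":0,"turn":0.104},{"x":-0.04,"y":0.83,"z":0,"turn":0.104},{"x":-0.04,"y":0.83,"z":0,"turn":0.104},{"x":0,"y":0,"z":0,"turn":0}]'
python3 to.py; python3 -m crank '[{"x":-0.04,"y":0.83,"z":0,"turn":0.104},{"x":-0.04,"y":0.83,"z":0,"turn":0.104},{"x":-0.04,"y":0.83,"z":0,"turn":0.104},{"x":0,"y":0,"z":0,"turn":0},{"x":0,"y":0,"z":0,"turn":0}]'
python3 to.py;python3 - <<'E'
from h import *
p=manip.state()["tool_pos"]-[.5567,-.2148,0]; print("theta",np.arctan2(p[0],p[1]),"r",np.hypot(p[0],p[1]))
t=.43; print("target",.5567+.083*np.sin(t),-.2148+.083*np.cos(t), "yaw",np.pi/2-t)
E
```

```text
time: 31.4
tool_pos: [0.5373, -0.1337, 0.0604]
tool_rot: [0.002, 0.609, 0.793, 0.002]
contact_force: [5.8, 4.6, 1.6]
gripper_width: 0.129
grasp_force: 60.6
t 31.4 pos [ 0.5373 -0.1337  0.0604] yaw 1.8319 tilt 2e-05 j [-0.38  0.05  1.92  0.    1.17 -0.64] F [5.8 4.6 1.6] w 0.129 gf 60.6
time: 31.9
tool_pos: [0.5622, -0.1309, 0.0604]
tool_rot: [0.002, 0.724, 0.689, 0.003]
contact_force: [8.9, 4.9, 0.5]
gripper_width: 0.12
grasp_force: 60.5
t 31.9 pos [ 0.5622 -0.1309  0.0604] yaw 1.5213 tilt 3e-05 j [-0.36  0.1   1.86  0.    1.17 -0.31] F [8.9 4.9 0.5] w 0.12 gf 60.5
theta 0.06522677038831606 r 0.08405220235096268
target 0.5913002766016244 -0.13935584277698454 yaw 1.1407963267948966
```

```bash
python3 -m crank '[{"x":-0.05,"y":0.83,"z":0,"turn":0.104},{"x":-0.05,"y":0.83,"z":0,"turn":0.104},{"x":-0.05,"y":0.83,"z":0,"turn":0.104},{"x":-0.02,"y":0.5,"z":0,"turn":0.065},{"x":0,"y":0,"z":0,"turn":0}]'
python3 -m crank '[{"x":0,"y":0,"z":0,"turn":0},{"x":0,"y":0,"z":0,"turn":0},{"x":0,"y":0,"z":0,"turn":0}]'
python3 to.py .5913 -.1394 .06 1.141;python3 - <<'E'
from h import *
p=manip.state()["tool_pos"]-[.5567,-.2148,0]; print("theta",np.arctan2(p[0],p[1]),"r",np.hypot(p[0],p[1]))
E
```

```text
time: 32.4
tool_pos: [0.5921, -0.1379, 0.0604]
tool_rot: [0.002, 0.841, 0.541, 0.004]
contact_force: [10.9, 5.9, -3.3]
gripper_width: 0.126
grasp_force: 60.3
time: 32.7
tool_pos: [0.5919, -0.1378, 0.0605]
tool_rot: [0.002, 0.841, 0.541, 0.005]
contact_force: [11.8, 4.9, -3.8]
gripper_width: 0.121
grasp_force: 60.2
t 32.7 pos [ 0.5919 -0.1378  0.0605] yaw 1.1444 tilt 5e-05 j [-0.35  0.17  1.79  0.01  1.18  0.07] F [11.8  4.9 -3.8] w 0.121 gf 60.2
tool cm: [-0.17  0.01  0.04] turn 0.003
theta 0.42857941726614984 r 0.08464356100828822
```

```bash
python3 -m crank '[{"x":0,"y":0,"z":0,"turn":0},{"x":0,"y":0,"z":0,"turn":0},{"x":0,"y":0,"z":0,"turn":0}]' 45
python3 -m crank '[{"x":0,"y":0,"z":-3,"turn":0},{"x":0,"y":0,"z":-4,"turn":0},{"x":0,"y":0,"z":-4,"turn":0},{"x":-2,"y":0,"z":-2,"turn":0},{"x":0,"y":0,"z":0,"turn":0}]'
python3 to.py
python3 - <<'E'
from h import *
g=lambda u,v:(418+u/10,165+v/10)
m=[onz("top",*g(*q),.067)[:2] for q in [(208,425),(115,315),(140,172),(263,115),(392,168),(430,305),(350,418)]]
c=np.mean(m,0); print("dial centre",c,[round(float(np.hypot(*(q-c))),4) for q in m])
ang=lambda d:np.arctan2(-d[0],-d[1])  # placeholder
cw=lambda d:(-np.arctan2(d[1],d[0]))%(2*np.pi)  # clockwise from +x
a0=cw(m[0]-c); print("rel to dot",[round((cw(q-c)-a0)%(2*np.pi),3) for q in m])
a=onz("top",*g(240,185),.104)[:2]; b=onz("top",*g(305,240),.104)[:2]; print("ptr",a-c,b-c, "len",np.hypot(*(a-b)))
print("ptr angle by outer",(cw(a-c)-a0)%(2*np.pi),"by line",(cw(a-b)-a0)%(2*np.pi),"line yaw",np.arctan2(*(a-b)[::-1]))
print("4th line yaw",np.arctan2(*(m[4]-c)[::-1]))
E
```

```text
time: 33.0
tool_pos: [0.5876, -0.1393, 0.0585]
tool_rot: [0.0, 0.841, 0.541, -0.0]
contact_force: [0.2, 0.6, -0.1]
gripper_width: 0.45
grasp_force: 0.0
time: 33.5
tool_pos: [0.5811, -0.1597, 0.1935]
tool_rot: [0.004, 0.842, 0.54, 0.002]
contact_force: [-0.1, -0.3, -0.5]
gripper_width: 0.453
grasp_force: 0.0
t 33.5 pos [ 0.5811 -0.1597  0.1935] yaw 1.1408 tilt 4e-05 j [-0.39  0.02  1.71 -0.    1.4   0.04] F [-0.1 -0.3 -0.5] w 0.453 gf 0.0
dial centre [ 0.55440968 -0.34031726] [0.0401, 0.0392, 0.0397, 0.0387, 0.0394, 0.0389, 0.0394]
rel to dot [np.float64(0.0), np.float64(0.898), np.float64(1.83), np.float64(2.702), np.float64(3.586), np.float64(4.495), np.float64(5.393)]
ptr [0.01399936 0.01648987] [0.00084192 0.00182226] len 0.019704239618549033
ptr angle by outer 1.847510454857245 by line 1.874793548088041 line yaw 0.8396188722278701
4th line yaw -0.8716438516870633
```

```bash
python3 -m crank '[{"x":-4.4,"y":1.3,"z":0,"turn":0},{"x":-4.4,"y":1.3,"z":0,"turn":0},{"x":-4.4,"y":1.3,"z":0,"turn":0},{"x":-4.3,"y":1.3,"z":0,"turn":0},{"x":0,"y":0,"z":0,"turn":0.145}]'
python3 -m crank '[{"x":0,"y":0,"z":0,"turn":0.145},{"x":0,"y":0,"z":0,"turn":0},{"x":0,"y":0,"z":0,"turn":0}]'
python3 to.py .5555 -.3405 .081 .85
python3 - <<'E'
from h import *
P,D=snap("top","t3")
pts=[]
for v in range(165,222):
  for u in range(345,385):
    p=dep("top",u,v,D)
    r=np.hypot(p[0]-.5555,p[1]+.2148)
    if .072<p[2]<.092 and .06<r<.105 and D[v,u]>0: pts.append(p)
pts=np.array(pts)
if len(pts):
  m=pts.mean(0); d=m[:2]-[.5555,-.2148]; print(len(pts),m.round(4),"theta",np.arctan2(*d),"r",np.hypot(*d))
E
```

```text
time: 34.0
tool_pos: [0.5521, -0.3424, 0.1863]
tool_rot: [-0.001, 0.88, 0.474, -0.001]
contact_force: [0.8, 0.8, -0.9]
gripper_width: 0.451
grasp_force: 0.0
time: 34.3
tool_pos: [0.5536, -0.3375, 0.1869]
tool_rot: [-0.001, 0.91, 0.415, -0.0]
contact_force: [0.3, 1.2, -0.8]
gripper_width: 0.444
grasp_force: 0.0
t 34.3 pos [ 0.5536 -0.3375  0.1869] yaw 0.8557 tilt 0.0 j [-0.66  0.14  1.6   0.    1.41  0.05] F [ 0.3  1.2 -0.8] w 0.444 gf 0.0
tool cm: [-0.1   0.36 10.59] turn 0.006
54 [ 0.5904 -0.1366  0.0798] theta 0.4191978906821605 r 0.08563082206295261
```

```bash
python3 -m crank '[{"x":-0.1,"y":0.35,"z":3,"turn":0},{"x":0,"y":0,"z":3,"turn":0},{"x":0,"y":0,"z":2.5,"turn":0},{"x":0,"y":0,"z":1.5,"turn":0},{"x":0,"y":0,"z":0.5,"turn":0}]'
python3 -m crank '[{"x":0,"y":0,"z":0,"turn":0},{"x":0,"y":0,"z":0,"turn":0}]'
python3 to.py .5555 -.3405 .081 .85
python3 -m crank '[{"x":0,"y":0,"z":0,"turn":0},{"x":0,"y":0,"z":0,"turn":0},{"x":0,"y":0,"z":0,"turn":0},{"x":0,"y":0,"z":0,"turn":0}]' 3
python3 to.py .5555 -.3405 .081 -.886
```

```text
time: 34.85
tool_pos: [0.555, -0.3399, 0.0809]
tool_rot: [-0.002, 0.91, 0.414, -0.001]
contact_force: [-1.6, -0.4, 0.3]
gripper_width: 0.449
grasp_force: 0.0
time: 35.05
tool_pos: [0.557, -0.3417, 0.085]
tool_rot: [0.001, 0.91, 0.414, 0.001]
contact_force: [0.4, -0.9, -0.5]
gripper_width: 0.453
grasp_force: 0.0
t 35.05 pos [ 0.557  -0.3417  0.085 ] yaw 0.8533 tilt 0.0 j [-0.66  0.24  1.66  0.    1.24  0.05] F [ 0.4 -0.9 -0.5] w 0.453 gf 0.0
tool cm: [-0.01 -0.19  0.4 ] turn 0.003
time: 35.45
tool_pos: [0.5548, -0.3399, 0.0852]
tool_rot: [-0.002, 0.91, 0.414, -0.001]
contact_force: [-9.1, 8.1, 9.8]
gripper_width: 0.135
grasp_force: 60.6
t 35.45 pos [ 0.5548 -0.3399  0.0852] yaw 0.8532 tilt 1e-05 j [-0.66  0.24  1.66  0.    1.25  0.05] F [-9.1  8.1  9.8] w 0.135 gf 60.6
tool cm: [0.   0.1  0.42] turn 1.739
```

```bash
python3 -m crank '[{"x":0,"y":-0.25,"z":0,"turn":0},{"x":0,"y":0,"z":0,"turn":0.14},{"x":0,"y":0,"z":0,"turn":0.14},{"x":0,"y":0,"z":0,"turn":0.14},{"x":0,"y":0,"z":0,"turn":0.14}]'
python3 to.py
python3 -m crank '[{"x":0,"y":0,"z":0,"turn":0.14},{"x":0,"y":0,"z":0,"turn":0.14},{"x":0,"y":0,"z":0,"turn":0.14},{"x":0,"y":0,"z":0,"turn":0.14},{"x":0,"y":0,"z":0,"turn":0.14}]'
python3 -m crank '[{"x":0,"y":0,"z":0,"turn":0.14},{"x":0,"y":0,"z":0,"turn":0.14},{"x":0,"y":0,"z":0,"turn":0.14},{"x":0,"y":0,"z":0,"turn":0.059},{"x":0,"y":0,"z":0,"turn":0}]'
python3 -m crank '[{"x":0,"y":0,"z":0,"turn":0},{"x":0,"y":0,"z":0,"turn":0}]'
python3 to.py .5555 -.3405 .081 -.886
```

```text
time: 35.95
tool_pos: [0.5538, -0.3385, 0.0852]
tool_rot: [-0.001, 0.99, 0.143, -0.001]
contact_force: [-6.3, 6.4, 9.5]
gripper_width: 0.135
grasp_force: 60.6
t 35.95 pos [ 0.5538 -0.3385  0.0852] yaw 0.2875 tilt 0.0 j [-0.66  0.24  1.67  0.    1.24  0.62] F [-6.3  6.4  9.5] w 0.135 gf 60.6
time: 36.45
tool_pos: [0.5538, -0.3366, 0.0852]
tool_rot: [-0.003, 0.979, -0.205, -0.002]
contact_force: [-5.9, 12.6, 11.2]
gripper_width: 0.134
grasp_force: 60.9
time: 36.95
tool_pos: [0.5546, -0.3355, 0.0852]
tool_rot: [-0.003, 0.903, -0.429, -0.002]
contact_force: [-3.2, 15.1, 9.9]
gripper_width: 0.135
grasp_force: 60.9
time: 37.15
tool_pos: [0.5546, -0.3355, 0.0852]
tool_rot: [-0.003, 0.904, -0.428, -0.002]
contact_force: [-3.7, 14.9, 11.0]
gripper_width: 0.135
grasp_force: 60.9
t 37.15 pos [ 0.5546 -0.3355  0.0852] yaw -0.8854 tilt 3e-05 j [-0.66  0.23  1.67  0.01  1.25  1.79] F [-3.7 14.9 11. ] w 0.135 gf 60.9
tool cm: [0.44 0.25 0.42] turn 0.001
```

Release, retreat toward the robot's right and up, then take the last picture: rack, chuck, lever and dial together.

```bash
python3 -m crank '[{"x":0,"y":0,"z":0,"turn":0},{"x":0,"y":0,"z":0,"turn":0},{"x":0,"y":0,"z":0,"turn":0}]' 45
python3 -m crank '[{"x":0,"y":0,"z":-3,"turn":0},{"x":0,"y":0,"z":-4,"turn":0},{"x":0,"y":0,"z":-4,"turn":0},{"x":0,"y":-4,"z":-2,"turn":0},{"x":2,"y":-4,"z":0,"turn":0}]'
python3 to.py .3 -.5 .22
python3 -m crank '[{"x":1,"y":-4.5,"z":0,"turn":0},{"x":1,"y":-4.5,"z":0,"turn":0},{"x":1,"y":-4.5,"z":0,"turn":0},{"x":1,"y":-4.5,"z":0,"turn":0},{"x":1,"y":-4.5,"z":0,"turn":0}]'
python3 to.py .3 -.5 .22
```

```text
time: 37.45
tool_pos: [0.5543, -0.34, 0.0837]
tool_rot: [0.0, 0.903, -0.429, 0.001]
contact_force: [-0.0, -0.1, -0.1]
gripper_width: 0.447
grasp_force: 0.0
time: 37.95
tool_pos: [0.6308, -0.3056, 0.2202]
tool_rot: [0.001, 0.903, -0.43, 0.005]
contact_force: [0.7, -1.3, 0.3]
gripper_width: 0.453
grasp_force: 0.0
t 37.95 pos [ 0.6308 -0.3056  0.2202] yaw -0.8882 tilt 5e-05 j [-0.56  0.23  1.44 -0.    1.47  1.9 ] F [ 0.7 -1.3  0.3] w 0.453 gf 0.0
tool cm: [-5.78 37.93 -0.15] turn 
time: 38.45
tool_pos: [0.8362, -0.2005, 0.2131]
tool_rot: [0.0, 0.903, -0.429, 0.0]
contact_force: [0.3, -0.8, 0.1]
gripper_width: 0.451
grasp_force: 0.0
t 38.45 pos [ 0.8362 -0.2005  0.2131] yaw -0.8868 tilt 0.0 j [-0.32  0.62  0.95 -0.    1.57  2.14] F [ 0.3 -0.8  0.1] w 0.451 gf 0.0
tool cm: [-10.67  60.49  -0.69] turn
```

I had the sign wrong, but no contact occurred. Going back the other way.

```bash
python3 -m crank '[{"x":-0.9,"y":4.8,"z":0,"turn":0},{"x":-0.9,"y":4.8,"z":0,"turn":0},{"x":-0.9,"y":4.8,"z":0,"turn":0},{"x":-0.9,"y":4.8,"z":0,"turn":0},{"x":-0.9,"y":4.8,"z":0,"turn":0}]'
python3 -m crank '[{"x":-0.9,"y":4.8,"z":0,"turn":0},{"x":-0.9,"y":4.8,"z":0,"turn":0},{"x":-0.9,"y":4.8,"z":0,"turn":0},{"x":-0.9,"y":4.8,"z":0,"turn":0},{"x":-0.9,"y":4.8,"z":0,"turn":0}]'
python3 -m crank '[{"x":-0.9,"y":4.8,"z":0,"turn":0},{"x":-0.9,"y":4.8,"z":0,"turn":0},{"x":0,"y":0,"z":0,"turn":0},{"x":0,"y":0,"z":0,"turn":0}]'
python3 to.py
python3 - <<'E'
from h import *
snap("top","t4"); snap("side","s7")
a=cv2.imread("pics/t4.png"); b=cv2.imread("pics/s7.png")
i1=cv2.resize(a[158:225,345:472],None,fx=6.25,fy=6.25,interpolation=cv2.INTER_CUBIC)[:,:793]
i2=cv2.resize(b[225:345,360:460],None,fx=1.8,fy=1.5,interpolation=cv2.INTER_CUBIC)
i3=cv2.resize(a[155:290,130:460],None,fx=1.25,fy=1.25,interpolation=cv2.INTER_CUBIC)
o=np.zeros((600,800,3),np.uint8); o[:i1.shape[0],:i1.shape[1]]=i1; y=i1.shape[0]
o[y:y+i3.shape[0],:i3.shape[1]]=i3; o[y:y+i2.shape[0],600:780]=i2
cv2.imwrite("pics/last.png",o)
E
```

```text
time: 38.95
tool_pos: [0.6187, -0.319, 0.2131]
tool_rot: [0.0, 0.903, -0.429, 0.0]
contact_force: [0.4, -0.4, 0.4]
gripper_width: 0.449
grasp_force: 0.0
time: 39.45
tool_pos: [0.404, -0.4358, 0.2135]
tool_rot: [0.0, 0.903, -0.429, 0.0]
contact_force: [-0.2, 0.8, 0.1]
gripper_width: 0.45
grasp_force: 0.0
time: 39.85
tool_pos: [0.3192, -0.4822, 0.2134]
tool_rot: [-0.0, 0.903, -0.43, 0.0]
contact_force: [0.8, -0.1, -0.2]
gripper_width: 0.453
grasp_force: 0.0
t 39.85 pos [ 0.3192 -0.4822  0.2134] yaw -0.8891 tilt 0.0 j [-1.11 -0.05  1.74  0.    1.45  1.34] F [ 0.8 -0.1 -0.2] w 0.453 gf 0.0
```

View pics/last.png

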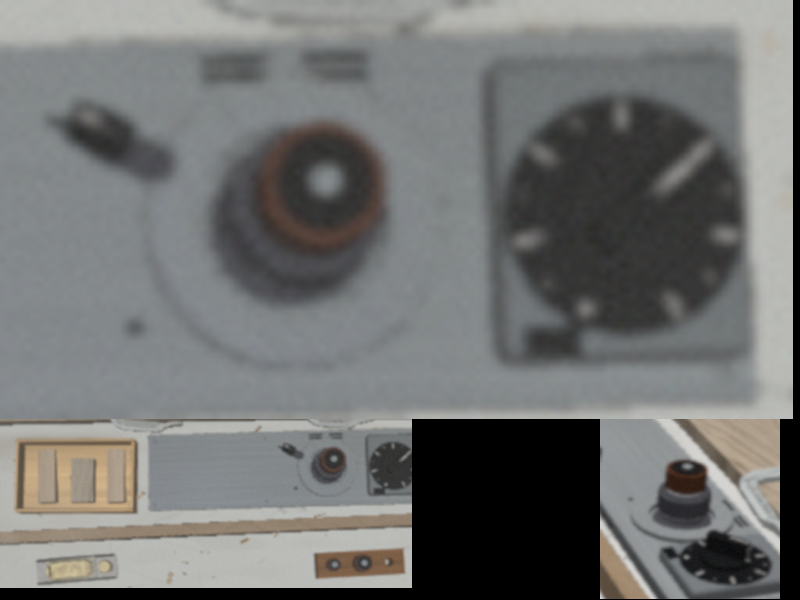

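The last picture shows the pointer running straight into the fourth line at (690,165). The lever covers the locked line, whose tip shows at (50,122), and the lever's dot is at (135,325). The drum is upright on the chuck, three pieces are in the tray, and two drums remain in the rack with the plane untouched. One numeric check of lever and drum.

Run:
```python
from h import *
g=lambda u,v:(345+u/6.25,158+v/6.25); c=np.array([.5557,-.2149])
th=lambda p:(np.arctan2(p[0]-c[0],p[1]-c[1]),np.hypot(*(p[:2]-c)))
print("dot",th(onz("top",*g(135,325),.045)),"mark tip",th(onz("top",*g(50,122),.045)))
print("tab top",th(onz("top",*g(92,118),.082)))
print("nut",onz("top",*g(325,180),.131),"dr top",onz("top",*g(322,184),.127))
a=onz("top",*g(712,143),.067)[:2];print("4th/pointer outer",a-[.5544,-.3403], "ptr inner",onz("top",*g(655,193),.104)[:2]-[.5544,-.3403])
P,D=manip.grab_frame("top"); m=onz("top",*g(325,180),.131)
print("depth at nut", dep("top",*g(325,180),D))
```

```text
dot (np.float64(-0.5487574634699945), np.float64(0.0727710798817875)) mark tip (np.float64(0.4298262823051457), np.float64(0.10288499709730722))
tab top (np.float64(0.4206486090938188), np.float64(0.08790128693589323))
nut [ 0.55657405 -0.21426682  0.131     ] dr top [ 0.55592543 -0.21379936  0.127     ]
4th/pointer outer [ 0.02759309 -0.03446591] ptr inner [ 0.00109451 -0.00123969]
depth at nut [ 0.55740484 -0.21495161  0.12689625]
```

```bash
python3 -c "
from plant import manip
print(manip.job_done())"
```

```text
the job is handed in; nothing more can be done
None
```

I handed the job in at about 40 s, with everything asked done in order: oak pieces in the tray, large drum seated and clamped, height lock on its line (measured within about 0.03 rad), and dial pointer on the fourth line; the two smaller drums and the plane were left where they were, and no verdict came back.

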